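# Pack the bud vases into the foam carton

### The arm

A 6-joint arm with a two-finger parallel gripper is mounted at the origin on the work surface. World frame = base frame: x ahead of the robot, y to its left, z up, the work surface at z = 0. Lengths are in mm, angles in rad, forces in N, time in s.
With the tool pointing down it reaches from about 350 to 975 mm from the base axis. Payload 7.1 kg.
Tool frame: the origin (TCP) lies on the centre line of the jaws, within the pads' length; the fingertips stand 14 mm ahead of it and the grasp point (between the pads) lies 5 mm behind it; x points along the fingers, z is the direction in which the jaws open and shut, and the axes are right-handed (so a half turn about x gives the same grasp; the last joint's range is limited). The gripper opens to 88 mm and grips with 3 to 60 N. Pads are 20 mm wide; open, the fingers measure 115 mm over their backs; the gripper's body (75 mm by 178 mm) begins 61 mm behind the grasp point.
Start: joints at [-0.019, 0.423, 1.63, -0, 1.089, -0.019], TCP at [624.984, 0.026, 206.275] pointing down, gripper open.
Joint ranges: [-3, 3], [-0.9, 2.11], [0.09, 2.58], [-1.31, 4.45], [0.11, 2.69], [-2.54, 2.54]. Speed limits (rad/s): [2.39, 2.39, 3.01, 3.14, 3.14, 3.14].

### API

Orientations are given as a rotation vector (axis times angle).
In Python, from workcell import ctrl gives the robot as it stands.
- The arm moves only by the tool servo_tool, never from a script. Its argument "plan" is a list that holds one entry, the list of rows, each a list of 7 numbers: the shift along the tool's x, y, z in cm, then the turn, a rotation vector about the tool's x, y, z in rad, then the finger opening in cm, from 0 to 8.78. A call has 1 to 8 rows; each row is the pose to reach, as a shift and turn from the pose commanded when the call began, along the tool's axes at that moment; what a row does not reach only later rows make up. A row lasts 1/12 s, in which the tool goes at most 41.7 mm and 7.16 degrees, less where a joint would pass 70% of its speed; a pose out of reach is approached as far as the arm can. A call with a gripper value outside its range is refused whole. The fingers move at their own pace and stop on an object; the grip force is fixed at half the most. Time passes only in rows, so rows that repeat a pose let the fingers close. It gives the time, the measured TCP pose, the force and the opening at its end, in the units of the state.
- ctrl.get_obs(): the state, without advancing time (a new reading comes with each control period).
- ctrl.get_image(name): name is "scene" or "side" or "wrist"; returns the picture (420x560x3 uint8, red, green, blue); there is no depth.
- ctrl.calibration(name): a dict with "K" (3x3 intrinsics, pixels), "view" (4x4, takes a point from world to camera coordinates). Camera axes: x right, y up, looking along -z (the intrinsics and any distortion apply to the point x, -y, -z); pixel columns grow to the right and rows downward; lengths in mm; the calibration is good to about 2 mm. The wrist camera is an equidistant fisheye: a pixel r from the principal point sees the ray r / f radians off the axis. A picture is of the moment at which its call begins: read the wrist's pose just before it. calibration takes no time and is no camera call; for the wrist camera it gives the pose at the moment of the call.
- ctrl.close_job(): hands the job in, once; it reports no verdict.
The state is a dict: "t": time; "qpos": joint angles; "qvel": joint speeds; "joint_torque": joint torques, N m; "ee_pos": TCP position; "orientation": TCP orientation; "ft_force": force on the tool from outside, world axes, zero at the start; "moment": the same for the moment, N m; "width": finger opening in mm.
Only numpy, scipy, OpenCV 4.12 (cv2) and the standard library are available. Lean on these libraries where they do the work, as an engineer would, in place of code of your own. Each camera call takes 0.05 s, during which the arm holds its last target.

### The job

Lift the cover off the foam carton and set it down flat in the middle of the rubber mat, then stand every bud vase on the bench foot-down in a cell of its own, right to the bottom: slim teal ones in the narrow cells on the teal-striped side, stout blue ones in the wide cells on the blue-striped side. Then put the cover back so that it sits squarely and fully home on the carton. Do not tip a vase over, and leave the tape roll and marker where they are.

Things in the scene. Friction and masses are not known exactly. Their poses are not given: they have to be found in the camera images.
- carton: Fixed base of a two-part white foam carton, 226 (its x) x 160 (its y) x 70 mm high; on its rim a raised lip, 186 x 128 mm outside, top at 78 mm. Origin at the centre of its underside, z up. Two rows of three square cells open at the top, floors 15 mm above the origin: narrow cells on the +y side (teal stripe outside, teal tabs on the lip), wide ones on the -y side (blue stripe and tabs).
- narrow_mid (a point): Centre of the floor of the middle narrow cell (carton x 0, y +34 mm, z 15 mm), axes as the carton's. The narrow cells are 44 x 44 mm and 55 mm deep, for slim vases; the other two lie 62 mm to either side along the carton's x.
- wide_mid (a point): Centre of the floor of the middle wide cell (carton x 0, y -29 mm, z 15 mm), axes as the carton's. The wide cells are 54 x 54 mm and 55 mm deep, for stout vases; the other two lie 62 mm to either side along the carton's x.
- cover: Loose foam hood, 226 (x) x 160 (y) x 87 mm high, walls 10 mm, open below, 75 mm deep inside, 0.11 to 0.22 kg, yellow tape bands. Origin at the centre of its lower rim, z up. Yellow ridge handle on top: 90 mm along x, 30 mm wide along y, 87 to 122 mm above the origin. Starts on the carton; home there, its origin is 70 mm above the carton's, 4 mm play round the lip, either way round.
- mat: Flat dark rubber mat, fixed, 250 (its x) x 180 (its y) x 4 mm, where the cover is put down. Origin at the centre of its underside (on the bench).
- tape_roll: Bystander: roll of yellow packing tape lying flat at the far side of the bench, 100 mm across, 48 mm high. Origin at the centre of its underside.
- marker: Bystander: white marker pen with blue cap, 135 mm long, 19 mm thick, lying at the far side of the bench. Origin under its middle, x along the pen.
- slim0: Slim teal glazed bud vase (may be absent), standing upright on the bench; body 36 mm in diameter up to 60 mm height with a bevelled foot, tapering above 69 mm to a neck 18 mm in diameter from 80 mm up to the mouth at 120 mm; about 0.16 kg. Origin at the centre of its foot, z along its axis towards the mouth.
- slim1: Slim teal glazed bud vase (may be absent), standing upright on the bench; body 36 mm in diameter up to 60 mm height with a bevelled foot, tapering above 69 mm to a neck 18 mm in diameter from 80 mm up to the mouth at 120 mm; about 0.16 kg. Origin at the centre of its foot, z along its axis towards the mouth.
- slim2: Slim teal glazed bud vase (may be absent), standing upright on the bench; body 36 mm in diameter up to 60 mm height with a bevelled foot, tapering above 69 mm to a neck 18 mm in diameter from 80 mm up to the mouth at 120 mm; about 0.16 kg. Origin at the centre of its foot, z along its axis towards the mouth.
- stout0: Stout cobalt-blue glazed bud vase (may be absent), standing upright on the bench; body 47 mm in diameter up to 60 mm height with a bevelled foot, tapering above 69 mm to a neck 18 mm in diameter from 80 mm up to the mouth at 120 mm; about 0.22 kg. Origin at the centre of its foot, z along its axis towards the mouth.
- stout1: Stout cobalt-blue glazed bud vase (may be absent), standing upright on the bench; body 47 mm in diameter up to 60 mm height with a bevelled foot, tapering above 69 mm to a neck 18 mm in diameter from 80 mm up to the mouth at 120 mm; about 0.22 kg. Origin at the centre of its foot, z along its axis towards the mouth.
- stout2: Stout cobalt-blue glazed bud vase (may be absent), standing upright on the bench; body 47 mm in diameter up to 60 mm height with a bevelled foot, tapering above 69 mm to a neck 18 mm in diameter from 80 mm up to the mouth at 120 mm; about 0.22 kg. Origin at the centre of its foot, z along its axis towards the mouth.

How it is judged:
By the outcome, as a careful person would: the job done as asked, in the order asked, and still so for the second after the job is handed in, with the robot touching nothing.
Of slim0, slim1, slim2, stout0, stout1, stout2 only 4 to 6 are there at a start; the rules pass over those that are not, and their reading is None.
At some moment in a run one of cover may be knocked a few centimetres aside while the robot is not near it.
It also fails if it takes over 210 s, if anything falls off the work surface, if the arm or the gripper's body presses on something with over 40 N, if the wrist force passes 120 N, or if a joint passes its speed limit or range.

## Working session

There is one attempt and no reset: what is moved stays moved. The work goes in short steps, Python scripts to look and compute and a tool call to move; the robot and the scene stay as the last step left them, time stands still between calls to the robot, and variables do not carry over. Pictures are saved under pics/ and viewed, and the job is handed in when it is done.

Besides the shell and the picture viewer there is one more tool, called after "Emit:" by a JSON object that holds its "op" and its "data", one argument or row to a line. servo_tool: Moves the arm, as the interface text tells. Its arguments: {"type":"object","properties":{"plan":{"type":"array","items":{"type":"array","items":{"type":"array","items":{"type":"number"}}}}},"required":["plan"]}

```bash
ls; mkdir -p pics; python3 - <<'E'
from workcell import ctrl
import cv2
o=ctrl.get_obs(); print({k:o[k] for k in('t','ee_pos','orientation','ft_force','width')})
for n in('scene','side','wrist'):
    c=ctrl.calibration(n); print(n,c)
    cv2.imwrite(f'pics/{n}0.png',ctrl.get_image(n)[:,:,::-1])
E
```

```text
pics
{'t': 0.0, 'ee_pos': array([6.24428000e+02, 2.51243816e-02, 2.05511793e+02]), 'orientation': array([ 3.68548431e-05,  1.57230713e+00, -3.26751819e-05]), 'ft_force': array([ 0.35367664, -0.55543957, -0.79493684]), 'width': 88.02647448759052}
scene {'K': array([[398.64065886,   0.        , 277.6928008 ],
       [  0.        , 398.64065886, 210.87983082],
       [  0.        ,   0.        ,   1.        ]]), 'view': array([[ 2.35156047e-01,  9.71769954e-01, -1.90994921e-02,
        -1.53259715e+02],
       [-5.00262091e-01,  1.37858203e-01,  8.54829197e-01,
         2.29035592e+02],
       [ 8.33330351e-01, -1.91463503e-01,  5.18557859e-01,
        -1.37933874e+03],
       [ 0.00000000e+00,  0.00000000e+00,  0.00000000e+00,
         1.00000000e+00]])}
side {'K': array([[534.91748059,   0.        , 274.42167501],
       [  0.        , 534.91748059, 202.35147383],
       [  0.        ,   0.        ,   1.        ]]), 'view': array([[ 9.42951766e-01, -3.32906205e-01,  3.92745817e-03,
        -5.78974221e+02],
       [ 2.00726208e-01,  5.77886312e-01,  7.91047660e-01,
        -1.85947962e+02],
       [-2.65614299e-01, -7.45131444e-01,  6.11741919e-01,
        -9.05980403e+02],
       [ 0.00000000e+00,  0.00000000e+00,  0.00000000e+00,
         1.00000000e+00]])}
wrist {'K': array([[325.1922621 ,   0.        , 275.09167987],
       [  0.        , 325.1922621 , 206.71866132],
       [  0.        ,   0.        ,   1.        ]]), 'view': array([[ 9.99996749e-01, -1.05353421e-04, -2.54788953e-03,
        -6.23813373e+02],
       [-6.25497176e-04,  9.58489174e-01, -2.85128239e-01,
         3.54408563e+01],
       [ 2.47216377e-03,  2.85128906e-01,  9.58485991e-01,
        -3.92126534e+02],
       [ 0.00000000e+00,  0.00000000e+00,  0.00000000e+00,
         1.00000000e+00]])}
```

View pics/scene0.png

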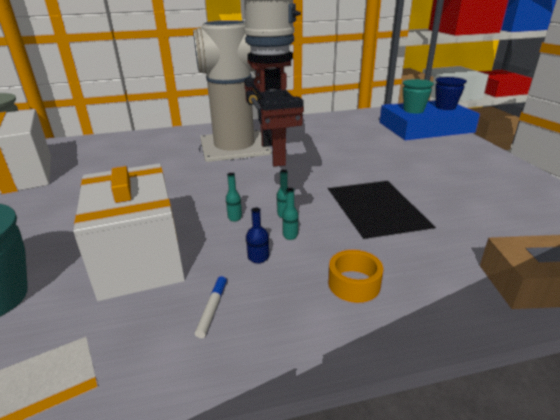

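View pics/side0.png

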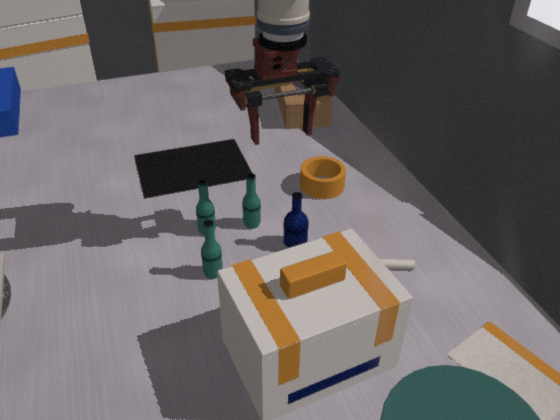

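View pics/wrist0.png

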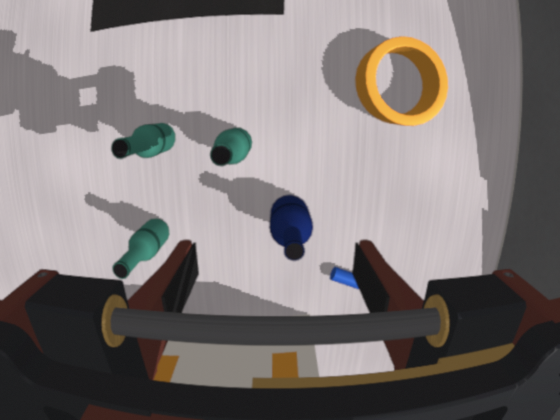

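The pictures show three teal vases and one blue. In the scene view their mouths are near (231,177), (283,173), (290,192) and (256,212). The carton with its cover is at the left, blue stripe facing the side camera, and the mat is at about (378,207).

```bash
cat > h.py <<'E'
from workcell import ctrl
import numpy as np, cv2
from scipy.spatial.transform import Rotation as Rot
def ray(name,uv,c=None):
    c=c or ctrl.calibration(name);K=c['K'];V=c['view']
    x=(uv[0]-K[0,2])/K[0,0];y=(uv[1]-K[1,2])/K[1,1]
    if name=='wrist':
        r=np.hypot(x,y); d=np.array([x/r*np.sin(r),y/r*np.sin(r),np.cos(r)]) if r>0 else np.array([0,0,1.])
    else: d=np.array([x,y,1.])
    d=np.array([d[0],-d[1],-d[2]]); R=V[:3,:3]
    d=R.T@d; return -R.T@V[:3,3], d/np.linalg.norm(d)
def onz(name,uv,z,c=None):
    o,d=ray(name,uv,c); return (o+d*(z-o[2])/d[2])[:2]
def proj(name,p,c=None):
    c=c or ctrl.calibration(name);K=c['K'];V=c['view']
    q=V[:3,:3]@np.asarray(p,float)+V[:3,3];q=np.array([q[0],-q[1],-q[2]])
    if name=='wrist':
        r=np.hypot(q[0],q[1]);th=np.arctan2(r,q[2]);q=np.array([q[0]/r*th,q[1]/r*th,1])
    else:q=q/q[2]
    return K[0,0]*q[0]+K[0,2],K[1,1]*q[1]+K[1,2]
def tri(obs):
    A=np.zeros((3,3));b=np.zeros(3)
    for n,uv in obs:
        o,d=ray(n,uv);P=np.eye(3)-np.outer(d,d);A+=P;b+=P@o
    p=np.linalg.solve(A,b)
    return p,[np.linalg.norm((np.eye(3)-np.outer(d,d))@(p-o)) for o,d in(ray(n,uv) for n,uv in obs)]
def crop(img,box,f,fn):
    x0,y0,x1,y1=box; im=cv2.resize(img[y0:y1,x0:x1],None,fx=f,fy=f,interpolation=cv2.INTER_CUBIC)
    cv2.imwrite('pics/'+fn,im)
def blobs(img,lo,hi,amin=40):
    h=cv2.cvtColor(img,cv2.COLOR_BGR2HSV);m=cv2.inRange(h,lo,hi)
    n,l,s,c=cv2.connectedComponentsWithStats(m)
    return [(s[i].tolist(),c[i].round(1).tolist(),(l==i).astype(np.uint8)) for i in range(1,n) if s[i,4]>=amin]
YEL=((12,150,110),(28,255,255));TEAL=((76,100,30),(92,255,255));BLUE=((108,140,25),(125,255,255))
E
python3 - <<'E'
from h import *
for n in('scene','side','wrist'):
    im=cv2.imread(f'pics/{n}0.png')
    for nm,r in(('Y',YEL),('T',TEAL),('B',BLUE)):
        for s,c,m in blobs(im,*r,60): print(n,nm,s,c)
im=cv2.imread('pics/scene0.png');crop(im,(70,150,200,300),5,'s_crop.png');crop(im,(210,155,310,275),5,'v_crop.png')
im=cv2.imread('pics/side0.png');crop(im,(210,225,420,410),3.5,'side_crop.png');crop(im,(180,165,330,290),5,'vs_crop.png')
E
```

```text
scene Y [0, 0, 45, 119, 1491] [18.5, 59.9]
scene Y [34, 0, 174, 135, 4557] [116.3, 62.8]
scene Y [206, 0, 36, 22, 726] [223.4, 10.0]
scene Y [288, 0, 104, 108, 2992] [342.6, 54.2]
scene Y [400, 0, 33, 37, 633] [419.0, 15.3]
scene Y [432, 40, 67, 32, 1600] [466.3, 54.9]
scene Y [540, 43, 20, 12, 181] [550.1, 48.5]
scene Y [403, 45, 27, 28, 557] [416.1, 57.1]
scene Y [518, 112, 42, 21, 337] [539.8, 122.0]
scene Y [0, 149, 17, 45, 400] [5.4, 177.2]
scene Y [81, 166, 81, 36, 866] [120.5, 181.0]
scene Y [75, 199, 96, 24, 691] [121.7, 210.3]
scene Y [329, 250, 54, 53, 2220] [355.0, 275.5]
scene Y [0, 378, 97, 42, 924] [51.4, 400.6]
scene T [404, 79, 29, 34, 771] [416.1, 94.5]
scene T [277, 172, 21, 67, 878] [287.1, 209.0]
scene T [226, 174, 16, 47, 472] [232.9, 200.6]
scene T [0, 205, 27, 110, 2219] [10.5, 261.6]
scene B [502, 0, 54, 31, 1399] [527.9, 14.7]
scene B [380, 78, 99, 62, 3313] [432.9, 114.7]
scene B [247, 211, 22, 52, 766] [257.2, 240.6]
scene B [213, 277, 14, 17, 145] [219.6, 284.8]
side Y [0, 34, 89, 25, 801] [43.1, 45.8]
side Y [301, 157, 45, 41, 975] [324.4, 175.8]
side Y [
[... 448 characters left out ...]
383.7]
side T [481, 383, 20, 18, 82] [490.3, 391.3]
side T [459, 389, 14, 19, 64] [465.5, 399.6]
side T [463, 393, 47, 27, 349] [485.3, 408.2]
side T [431, 396, 29, 23, 149] [445.3, 407.1]
side B [0, 67, 20, 70, 1232] [8.6, 101.8]
side B [284, 196, 24, 51, 787] [295.4, 224.8]
side B [289, 361, 86, 41, 628] [330.0, 381.0]
wrist Y [356, 37, 91, 88, 4041] [403.6, 81.0]
wrist Y [273, 353, 25, 25, 585] [284.5, 365.4]
wrist Y [154, 356, 24, 26, 418] [165.2, 367.7]
wrist T [122, 124, 52, 33, 1194] [150.1, 139.8]
wrist T [215, 129, 36, 34, 768] [234.7, 143.4]
wrist T [117, 220, 51, 54, 1270] [144.8, 243.2]
wrist B [271, 196, 41, 51, 1608] [290.1, 221.1]
wrist B [331, 268, 28, 20, 323] [343.9, 277.2]
```

```bash
python3 - <<'E'
import cv2,numpy as np
a=cv2.imread('pics/s_crop.png');b=cv2.imread('pics/side_crop.png')
for n,i in(('s_crop',a),('side_crop',b)): print(n,i.shape)
E
```

```text
s_crop (750, 650, 3)
side_crop (648, 735, 3)
```

View pics/s_crop.png

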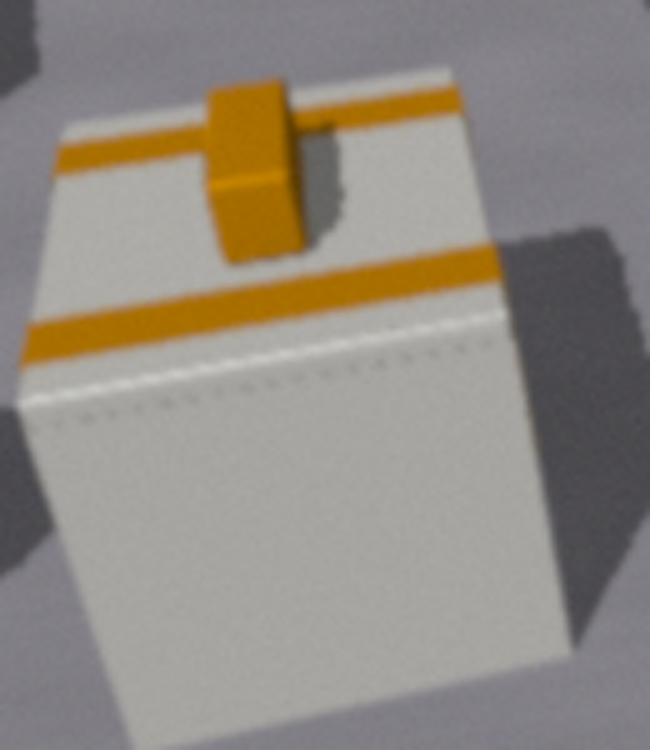

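View pics/side_crop.png

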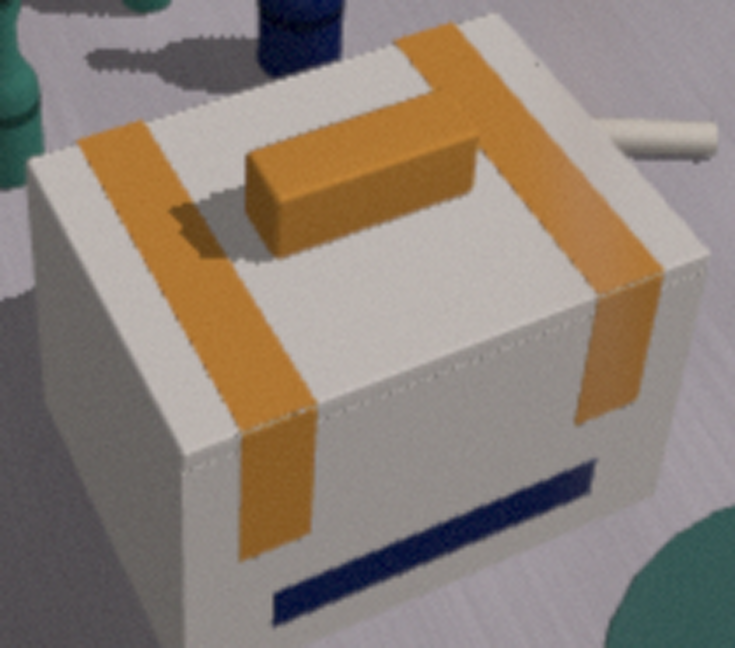

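View pics/v_crop.png

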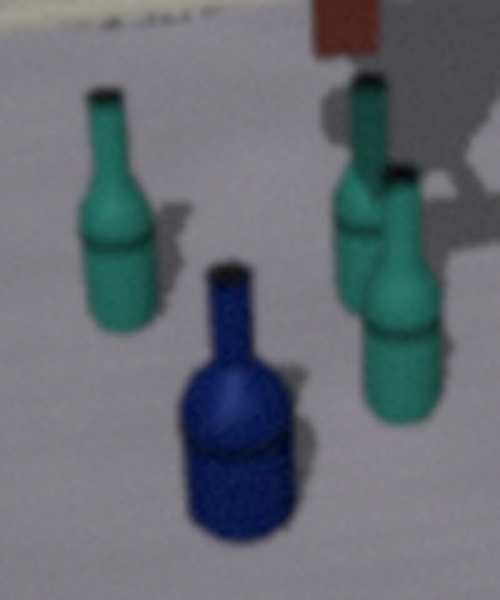

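View pics/vs_crop.png

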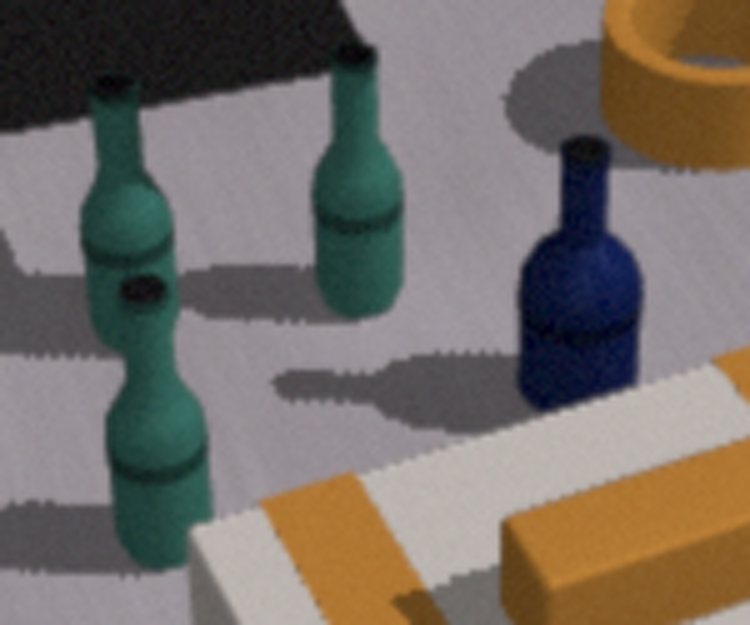

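```bash
python3 - <<'E'
from h import *
sc=lambda u,v:(70+(u+.5)/5-.5,150+(v+.5)/5-.5)
vc=lambda u,v:(210+(u+.5)/5-.5,155+(v+.5)/5-.5)
sd=lambda u,v:(210+(u+.5)/3.5-.5,225+(v+.5)/3.5-.5)
vs=lambda u,v:(180+(u+.5)/5-.5,165+(v+.5)/5-.5)
def fit(P):
    P=np.array(P); c=P.mean(0); return c
S=[onz('scene',sc(*p),157) for p in((68,122),(450,68),(505,315),(22,405))]  # (-x,-y),(-x,+y),(+x,+y),(+x,-y)
D=[onz('side',sd(*p),157) for p in((32,160),(495,15),(708,255),(185,458))] # (-x,+y),(+x,+y),(+x,-y),(-x,-y)
S=[S[1],S[2],S[3],S[0]]
for n,Q in(('scene',S),('side',D)):
    Q=np.array(Q);ex=(Q[1]-Q[0]+Q[2]-Q[3]);ey=Q[0]-Q[3]+Q[1]-Q[2]
    print(n,Q.round(1).tolist(),'c',Q.mean(0).round(1),'yaw',np.degrees(np.arctan2(ex[1],ex[0])).round(2),np.degrees(np.arctan2(-ey[0],ey[1])).round(2),'size',np.linalg.norm(ex)/2,np.linalg.norm(ey)/2)
T=[(vc(105,97),vs(144,291),(121,270)),(vc(370,80),vs(114,88),(120,148)),(vc(401,174),vs(354,56),(221,155)),(vc(230,274),vs(586,152),(294,251))]
for a,b,w in T:
    print('vase',onz('scene',a,120).round(1),onz('side',b,120).round(1),onz('wrist',w,120).round(1),[x for x in tri((('scene',a),('side',b)))])
# mat
im=cv2.imread('pics/scene0.png');
for n,box in(('scene',(320,175,440,240)),('side',(125,135,260,200))):
    im=cv2.imread(f'pics/{n}0.png');m=np.zeros(im.shape[:2],np.uint8);x0,y0,x1,y1=box
    m[y0:y1,x0:x1]=(im[y0:y1,x0:x1].max(2)<45)
    k=np.ones((3,3),np.uint8);m=cv2.morphologyEx(cv2.morphologyEx(m,cv2.MORPH_CLOSE,k),cv2.MORPH_OPEN,k)
    ct=max(cv2.findContours(m,cv2.RETR_EXTERNAL,cv2.CHAIN_APPROX_NONE)[0],key=cv2.contourArea)
    P=np.array([onz(n,p[0],4) for p in ct],np.float32)
    print('mat',n,cv2.minAreaRect(P))
im=cv2.imread('pics/scene0.png')
E
```

```text
scene [[457.1, -216.7], [678.2, -195.5], [694.1, -350.2], [468.9, -372.3]] c [ 574.6 -283.7] yaw 5.54 5.11 size 224.22244601713572 155.77725890037667
side [[451.5, -218.7], [671.0, -198.4], [686.2, -355.4], [464.6, -377.6]] c [ 568.3 -287.5] yaw 5.5 5.12 size 221.50635829563103 158.52820612813193
vase [477.1 -65.6] [471.2 -66.3] [470.7 -66.7] [array([471.74053776, -64.72793979, 117.94999012]), [np.float64(0.6115697784691575), np.float64(0.611569778469198)]]
vase [492.8  54.8] [489.1  52.9] [487.8  52.9] [array([489.55012444,  55.53868118, 118.29207511]), [np.float64(0.1380270523167981), np.float64(0.13802705231681853)]]
vase [584.9  44.7] [580.3  43.5] [579.6  43.6] [array([581.10074199,  45.85128132, 118.04822518]), [np.float64(0.18846464027295293), np.float64(0.18846464027284154)]]
vase [646.1 -40.2] [641.7 -42.3] [641.1 -42.1] [array([642.73094816, -39.71389788, 117.95244274]), [np.float64(0.025412700544187893), np.float64(0.0254127005442147)]]
mat scene ((519.6127319335938, 287.73297119140625), (173.67776489257812, 240.05548095703125), 88.78785705566406)
mat side ((512.8500366210938, 285.1477966308594), (178.4908905029297, 250.83180236816406), 88.59300231933594)
```

Emit:
{"op": "servo_tool", "data": {
  "plan": [
    [[-4, 0, 0, 0.12, 0, 0, 8.7], [-8, -2, 0, 0.25, 0, 0, 8.7], [-9.5, -6, -1, 0.37, 0, 0, 8.7], [-9.5, -10, -2, 0.5, 0, 0, 8.7], [-9.5, -14, -3, 0.62, 0, 0, 8.7], [-9.5, -18, -4, 0.74, 0, 0, 8.7], [-9.5, -22, -5, 0.86, 0, 0, 8.7], [-9.5, -26, -5.4, 0.98, 0, 0, 8.7]]
  ]
}}

```text
t: 0.82
ee_pos: [569.6, -260.6, 301.3]
orientation: [0.768, 1.431, -0.769]
ft_force: [1.6, -1.0, 0.7]
width: 87.0
```

```bash
cat >> h.py <<'E'
def yawrot(psi):
    c,s=np.cos(psi),np.sin(psi); return np.array([[0,-s,c],[0,c,s],[-1,0,0.]])
def goal(p,psi_deg):
    o=ctrl.get_obs(); R=Rot.from_rotvec(o['orientation']).as_matrix()
    d=R.T@(np.asarray(p,float)-o['ee_pos'])/10
    r=Rot.from_matrix(R.T@yawrot(np.radians(psi_deg))).as_rotvec()
    print('t',round(o['t'],2),'pos',o['ee_pos'].round(1),'psi',np.degrees(np.arctan2(R[1,2],R[0,2])).round(2),'F',o['ft_force'].round(1),'w',round(o['width'],1),'| shift cm',d.round(2),'turn',r.round(3))
E
python3 -c "
from h import *
goal((571,-286,300),-84.7)"
```

```text
t 0.82 pos [ 569.6 -260.6  301.3] psi -56.48 F [ 1.6 -1.   0.7] w 87.0 | shift cm [ 0.13 -1.28  2.2 ] turn [ 0.492 -0.     0.001]
```

Emit:
{"op": "servo_tool", "data": {
  "plan": [
    [[0.1, -1.3, 2.2, 0.12, 0, 0, 8.7], [0.1, -1.3, 2.2, 0.24, 0, 0, 8.7], [0.1, -1.3, 2.2, 0.36, 0, 0, 8.7], [0.1, -1.3, 2.2, 0.49, 0, 0, 8.7], [0.1, -1.3, 2.2, 0.492, 0, 0, 8.7], [0.1, -1.3, 2.2, 0.492, 0, 0, 8.7]]
  ]
}}

```text
t: 1.32
ee_pos: [572.3, -284.5, 299.9]
orientation: [1.134, 1.256, -1.134]
ft_force: [-0.2, 0.3, -0.6]
width: 86.6
```

```bash
python3 -c "
from h import *
goal((571,-286,300),-84.7)
cv2.imwrite('pics/w1.png',ctrl.get_image('wrist')[:,:,::-1])"
```

```text
t 1.32 pos [ 572.3 -284.5  299.9] psi -84.16 F [-0.2  0.3 -0.6] w 86.6 | shift cm [-0.01 -0.15  0.13] turn [ 0.009 -0.     0.001]
```

View pics/w1.png

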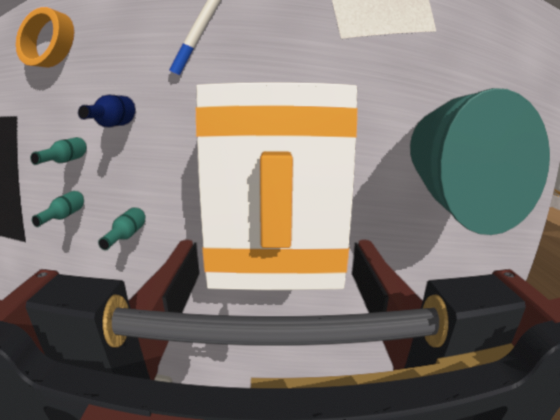

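Cover seen from above: its corners are near (198,87), (356,86), (347,290) and (206,289), and the handle spans (262,153) to (292,248).

```bash
python3 - <<'E'
from h import *
im=cv2.imread('pics/w1.png')
for s,c,m in blobs(im,*YEL,300):
    if 240<c[0]<310 and s[0]>240:
        print(s,c)
        P=np.array([onz('wrist',p[0],192) for p in cv2.findContours(m,cv2.RETR_EXTERNAL,cv2.CHAIN_APPROX_NONE)[0][0]],np.float32)
        print('handle',cv2.minAreaRect(P))
Q=np.array([onz('wrist',p,157) for p in((206,289),(198,86.5),(356,86),(347,290))])
print(Q.round(1).tolist(),Q.mean(0))
crop(im,(190,75,370,300),2.6,'w1c.png')
h=cv2.cvtColor(im,cv2.COLOR_BGR2HSV)
m=((h[:,:,2]>205)|cv2.inRange(h,*YEL)>0).astype(np.uint8)
m=((h[:,:,2]>215)).astype(np.uint8)|(cv2.inRange(h,*YEL)>0)
m=m.astype(np.uint8);m[:, :150]=0;m[:,390:]=0;m[:60]=0;m[296:]=0
m=cv2.morphologyEx(m,cv2.MORPH_OPEN,np.ones((5,5),np.uint8))
ct=max(cv2.findContours(m,cv2.RETR_EXTERNAL,cv2.CHAIN_APPROX_NONE)[0],key=cv2.contourArea)
P=np.array([onz('wrist',p[0],157) for p in ct],np.float32);print('cover',cv2.minAreaRect(P))
E
```

```text
[260, 152, 32, 96, 2891] [275.6, 198.9]
handle ((570.2301635742188, -285.70623779296875), (90.95597076416016, 27.95455551147461), 5.871259689331055)
[[447.1, -217.1], [670.3, -198.3], [687.0, -353.7], [462.4, -380.7]] [ 566.69893711 -287.45141617]
cover ((568.9727783203125, -285.79840087890625), (224.31341552734375, 160.04556274414062), 5.542736530303955)
```

View pics/w1c.png

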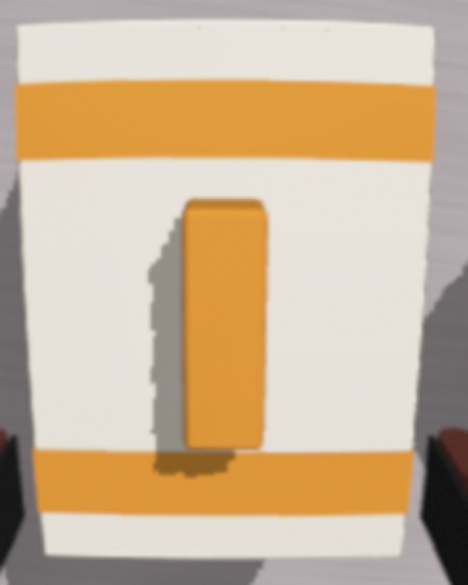

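Emit:
{"op": "servo_tool", "data": {
  "plan": [
    [[3, -0.25, 0.1, 0.004, 0, 0, 8.7], [6, -0.25, 0.1, 0.004, 0, 0, 8.7], [9, -0.25, 0.1, 0.004, 0, 0, 8.7], [11, -0.25, 0.1, 0.004, 0, 0, 8.7], [12, -0.25, 0.1, 0.004, 0, 0, 8.7], [12.4, -0.25, 0.1, 0.004, 0, 0, 8.7], [12.4, -0.25, 0.1, 0.004, 0, 0, 8.7]]
  ]
}}

```text
t: 1.95
ee_pos: [570.2, -285.7, 175.9]
orientation: [1.138, 1.254, -1.138]
ft_force: [0.9, -0.2, -0.3]
width: 87.1
```

```bash
python3 -c "
from h import *
goal((569.3,-285.7,176),-84.5)"
```

```text
t 1.95 pos [ 570.2 -285.7  175.9] psi -84.48 F [ 0.9 -0.2 -0.3] w 87.1 | shift cm [-0.01 -0.09 -0.  ] turn [ 0.    -0.     0.001]
```

Emit:
{"op": "servo_tool", "data": {
  "plan": [
    [[0, 0, 0, 0, 0, 0, 5], [0, 0, 0, 0, 0, 0, 3], [0, 0, 0, 0, 0, 0, 2], [0, 0, 0, 0, 0, 0, 2], [0, 0, 0, 0, 0, 0, 2], [0, 0, 0, 0, 0, 0, 2], [0, 0, 0, 0, 0, 0, 2], [0, 0, 0, 0, 0, 0, 2]]
  ]
}}

```text
t: 2.62
ee_pos: [570.2, -285.9, 176.3]
orientation: [1.139, 1.252, -1.139]
ft_force: [0.2, -0.3, -0.8]
width: 36.9
```

Emit:
{"op": "servo_tool", "data": {
  "plan": [
    [[0, 0, 0, 0, 0, 0, 2], [-0.5, 0, 0, 0, 0, 0, 2], [-1, 0, 0, 0, 0, 0, 2], [-2, 0, 0, 0, 0, 0, 2], [-3, 0, 0, 0, 0, 0, 2], [-4, 0, 0, 0, 0, 0, 2], [-4, 0, 0, 0, 0, 0, 2]]
  ]
}}

```text
t: 3.2
ee_pos: [571.6, -286.6, 219.6]
orientation: [1.139, 1.248, -1.137]
ft_force: [1.6, 0.2, 0.6]
width: 19.9
```

```bash
python3 -c "
from h import *
goal((569.3,-285.7,176),-84.5)
cv2.imwrite('pics/w2.png',ctrl.get_image('wrist')[:,:,::-1])
cv2.imwrite('pics/sd2.png',ctrl.get_image('side')[:,:,::-1])"
```

```text
t 3.2 pos [ 571.6 -286.6  219.6] psi -84.57 F [1.6 0.2 0.6] w 19.9 | shift cm [ 4.35 -0.24 -0.12] turn [-0.001  0.003 -0.004]
```

View pics/w2.png

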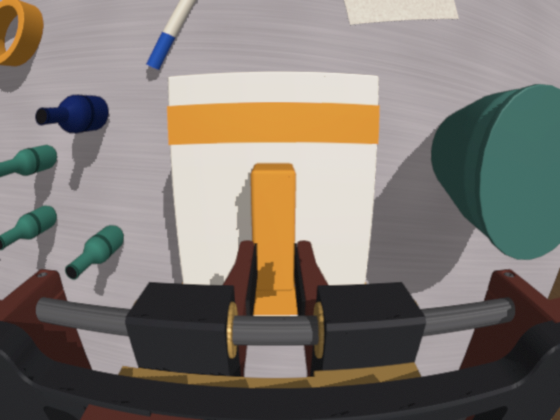

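View pics/sd2.png

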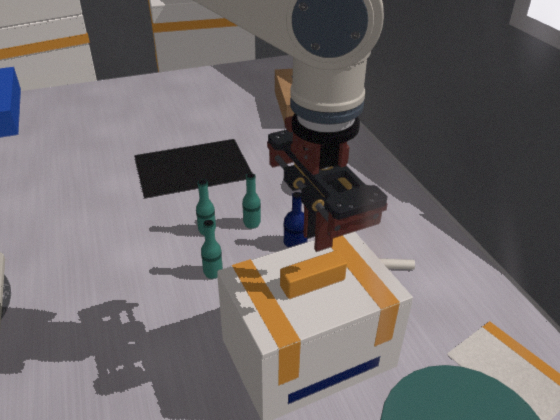

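The fingers had not finished closing, so they slid off the handle empty. The side view shows the cover in its old place, so I open, go back down and wait for the grip.

Emit:
{"op": "servo_tool", "data": {
  "plan": [
    [[0, -0.2, -0.1, 0, 0.003, -0.004, 6], [0, -0.2, -0.1, 0, 0.003, -0.004, 6], [0, -0.2, -0.1, 0, 0.003, -0.004, 6], [0, -0.2, -0.1, 0, 0.003, -0.004, 6], [0, -0.2, -0.1, 0, 0.003, -0.004, 6], [0, -0.2, -0.1, 0, 0.003, -0.004, 6], [0, -0.2, -0.1, 0, 0.003, -0.004, 6], [0, -0.2, -0.1, 0, 0.003, -0.004, 6]]
  ]
}}

```text
t: 3.97
ee_pos: [568.0, -285.1, 216.2]
orientation: [1.139, 1.258, -1.141]
ft_force: [0.0, 0.2, -0.6]
width: 60.0
```

Emit:
{"op": "servo_tool", "data": {
  "plan": [
    [[1, 0, 0, 0, 0, 0, 6], [2.5, 0, 0, 0, 0, 0, 6], [3.8, 0, 0, 0, 0, 0, 6], [4.4, 0, 0, 0, 0, 0, 6], [4.4, 0, 0, 0, 0, 0, 6], [4.4, 0, 0, 0, 0, 0, 2], [4.4, 0, 0, 0, 0, 0, 2], [4.4, 0, 0, 0, 0, 0, 2]]
  ]
}}

```text
t: 4.63
ee_pos: [568.4, -285.2, 173.0]
orientation: [1.139, 1.256, -1.14]
ft_force: [-0.4, -0.4, -0.3]
width: 43.2
```

Emit:
{"op": "servo_tool", "data": {
  "plan": [
    [[0, 0, 0, 0, 0, 0, 2], [0, 0, 0, 0, 0, 0, 2], [0, 0, 0, 0, 0, 0, 2], [0, 0, 0, 0, 0, 0, 2], [0, 0, 0, 0, 0, 0, 2], [0, 0, 0, 0, 0, 0, 2], [0, 0, 0, 0, 0, 0, 2], [0, 0, 0, 0, 0, 0, 2]]
  ]
}}

```text
t: 5.3
ee_pos: [568.2, -285.1, 172.8]
orientation: [1.139, 1.257, -1.14]
ft_force: [-0.7, -1.1, 6.3]
width: 29.4
```

```bash
python3 -c "
from h import *
goal((569.3,-285.7,176),-84.5)"
```

```text
t 5.3 pos [ 568.2 -285.1  172.8] psi -84.57 F [-0.7 -1.1  6.3] w 29.4 | shift cm [-0.32  0.11  0.07] turn [-0.001 -0.002  0.003]
```

Emit:
{"op": "servo_tool", "data": {
  "plan": [
    [[-0.4, 0, 0, 0, 0, 0, 2], [-1, 0, 0, 0, 0, 0, 2], [-2, 0, 0, 0, 0, 0, 2], [-3.5, 0, 0, 0, 0, 0, 2], [-5.2, 0, 0, 0, 0, 0, 2], [-7, 0, 0, 0, 0, 0, 2], [-8.8, 0, 0, 0, 0, 0, 2], [-9.5, 0, 0, 0, 0, 0, 2]]
  ]
}}

```text
t: 5.97
ee_pos: [569.3, -285.6, 270.5]
orientation: [1.139, 1.254, -1.139]
ft_force: [-0.1, -0.0, -1.8]
width: 28.9
```

```bash
python3 -c "
from h import *
goal((514,285.5,268),-91.3)
cv2.imwrite('pics/sd3.png',ctrl.get_image('side')[:,:,::-1])"
```

```text
t 5.97 pos [ 569.3 -285.6  270.5] psi -84.56 F [-0.1 -0.  -1.8] w 28.9 | shift cm [  0.31  -0.1  -57.38] turn [ 0.118 -0.001  0.001]
```

View pics/sd3.png

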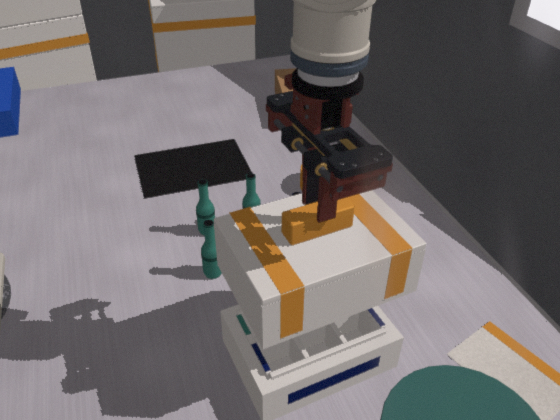

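The cover hangs level above the open carton. Next I carry it to the mat.

Emit:
{"op": "servo_tool", "data": {
  "plan": [
    [[0, 0, -1, 0.01, 0, 0, 2], [0, 0, -3, 0.015, 0, 0, 2], [0, 0, -6, 0.02, 0, 0, 2], [0, 0, -9, 0.02, 0, 0, 2], [0, 0, -12, 0.03, 0, 0, 2], [0, 0, -15, 0.03, 0, 0, 2], [0, 0, -18, 0.04, 0, 0, 2], [0, 0, -21, 0.04, 0, 0, 2]]
  ]
}}

```text
t: 6.68
ee_pos: [546.8, -74.0, 266.4]
orientation: [1.169, 1.242, -1.173]
ft_force: [0.6, 0.2, -1.5]
width: 29.4
```

Emit:
{"op": "servo_tool", "data": {
  "plan": [
    [[0, 0, -3, 0.01, 0, 0, 2], [0, 0, -6, 0.015, 0, 0, 2], [0, 0, -9, 0.02, 0, 0, 2], [0, 0, -12, 0.02, 0, 0, 2], [0, 0, -15, 0.03, 0, 0, 2], [0, 0, -18, 0.03, 0, 0, 2], [0, 0, -21, 0.04, 0, 0, 2], [0, 0, -24, 0.04, 0, 0, 2]]
  ]
}}

```text
t: 7.35
ee_pos: [533.5, 165.2, 267.1]
orientation: [1.197, 1.222, -1.203]
ft_force: [-0.4, 0.4, -0.6]
width: 29.1
```

```bash
python3 -c "
from h import *
goal((514,285.5,268),-91.3)"
```

```text
t 7.35 pos [533.5 165.2 267.1] psi -89.2 F [-0.4  0.4 -0.6] w 29.1 | shift cm [ -0.05  -1.78 -12.06] turn [ 0.037 -0.002  0.007]
```

Emit:
{"op": "servo_tool", "data": {
  "plan": [
    [[0, -0.5, -2.5, 0.01, 0, 0, 2], [0, -1, -5, 0.02, 0, 0, 2], [0, -1.5, -7.5, 0.03, 0, 0, 2], [0, -1.8, -9.5, 0.037, 0, 0.005, 2], [0, -1.8, -11.5, 0.037, 0, 0.005, 2], [0, -1.8, -12.1, 0.037, 0, 0.005, 2], [0, -1.8, -12.1, 0.037, 0, 0.005, 2], [0, -1.8, -12.1, 0.037, 0, 0.005, 2]]
  ]
}}

```text
t: 8.02
ee_pos: [514.6, 283.9, 267.9]
orientation: [1.226, 1.201, -1.225]
ft_force: [0.0, 0.3, -1.8]
width: 29.4
```

```bash
python3 -c "
from h import *
goal((514,285.5,112),-91.3)
cv2.imwrite('pics/w4.png',ctrl.get_image('wrist')[:,:,::-1])
cv2.imwrite('pics/sc4.png',ctrl.get_image('scene')[:,:,::-1])"
```

```text
t 8.02 pos [514.6 283.9 267.9] psi -91.24 F [ 0.   0.3 -1.8] w 29.4 | shift cm [15.59 -0.05 -0.14] turn [ 0.001 -0.001  0.001]
```

View pics/w4.png

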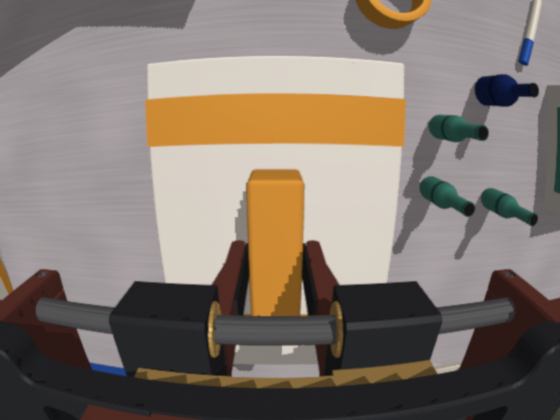

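View pics/sc4.png

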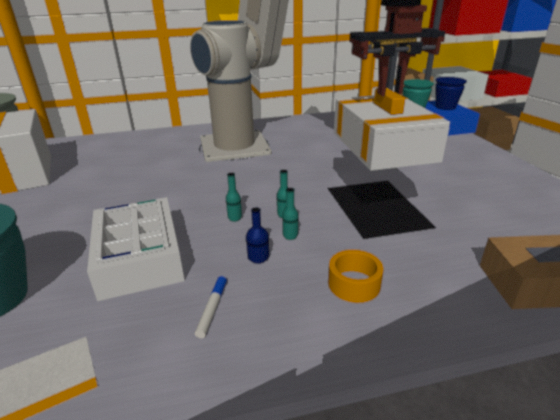

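The cover is level over the mat, and the mat is hidden under it in the wrist view. Lowering.

Emit:
{"op": "servo_tool", "data": {
  "plan": [
    [[1.5, 0, -0.1, 0, 0, 0, 2], [4, 0, -0.1, 0, 0, 0, 2], [6.5, 0, -0.1, 0, 0, 0, 2], [9, 0, -0.1, 0, 0, 0, 2], [11.5, 0, -0.1, 0, 0, 0, 2], [13.5, 0, -0.1, 0, 0, 0, 2], [14.8, 0, -0.1, 0, 0, 0, 2], [15.5, 0, -0.1, 0, 0, 0, 2]]
  ]
}}

```text
t: 8.78
ee_pos: [514.7, 283.9, 112.0]
orientation: [1.226, 1.2, -1.228]
ft_force: [-0.4, -0.9, -2.1]
width: 29.3
```

Emit:
{"op": "servo_tool", "data": {
  "plan": [
    [[0.2, 0, 0, 0, 0, 0, 2], [0.3, 0, 0, 0, 0, 0, 2], [0.4, 0, 0, 0, 0, 0, 2], [0.5, 0, 0, 0, 0, 0, 2], [0.6, 0, 0, 0, 0, 0, 2], [0.6, 0, 0, 0, 0, 0, 2]]
  ]
}}

```text
t: 9.28
ee_pos: [515.9, 285.8, 108.5]
orientation: [1.228, 1.2, -1.223]
ft_force: [0.2, 0.4, -2.5]
width: 28.7
```

```bash
python3 -c "
from h import *
goal((514,285.5,106.5),-91.3)"
```

```text
t 9.28 pos [515.9 285.8 108.5] psi -91.27 F [ 0.2  0.4 -2.5] w 28.7 | shift cm [ 0.2  -0.18  0.04] turn [ 0.001 -0.003 -0.001]
```

Emit:
{"op": "servo_tool", "data": {
  "plan": [
    [[0.1, 0, 0, 0, 0, 0, 2], [0.15, 0, 0, 0, 0, 0, 2], [0.2, 0, 0, 0, 0, 0, 2], [0.2, 0, 0, 0, 0, 0, 2]]
  ]
}}

```text
t: 9.62
ee_pos: [515.8, 285.8, 106.8]
orientation: [1.228, 1.2, -1.223]
ft_force: [-1.8, -0.4, 4.8]
width: 29.2
```

```bash
python3 -c "
from h import *
goal((514,285.5,106.5),-91.3)"
```

```text
t 9.62 pos [515.8 285.8 106.8] psi -91.27 F [-1.8 -0.4  4.8] w 29.2 | shift cm [ 0.03 -0.18  0.04] turn [ 0.001 -0.003 -0.001]
```

In contact (4.8 N up). Release and rise.

Emit:
{"op": "servo_tool", "data": {
  "plan": [
    [[0, 0, 0, 0, 0, 0, 6], [0, 0, 0, 0, 0, 0, 6], [0, 0, 0, 0, 0, 0, 6], [0, 0, 0, 0, 0, 0, 6], [0, 0, 0, 0, 0, 0, 6], [0, 0, 0, 0, 0, 0, 6], [0, 0, 0, 0, 0, 0, 6], [0, 0, 0, 0, 0, 0, 6]]
  ]
}}

```text
t: 10.28
ee_pos: [515.6, 285.7, 105.9]
orientation: [1.228, 1.2, -1.224]
ft_force: [0.6, -0.4, -0.3]
width: 59.8
```

Emit:
{"op": "servo_tool", "data": {
  "plan": [
    [[-1, 0, 0, 0, 0, 0, 6], [-3, 0, 0, 0, 0, 0, 6], [-6, 0, 0, 0, 0, 0, 6], [-9, 0, 0, 0, 0, 0, 6], [-12, 0, 0, 0, 0, 0, 6], [-15, 0, 0, 0, 0, 0, 6], [-18, 0, 0, 0, 0, 0, 6], [-20, 0, 0, 0, 0, 0, 6]]
  ]
}}

```text
t: 10.95
ee_pos: [516.1, 285.5, 310.2]
orientation: [1.231, 1.199, -1.22]
ft_force: [-0.2, -0.9, 0.5]
width: 60.2
```

```bash
python3 -c "
from h import *
goal((581,44,230),-91.3)
cv2.imwrite('pics/w5.png',ctrl.get_image('wrist')[:,:,::-1])
cv2.imwrite('pics/sc5.png',ctrl.get_image('scene')[:,:,::-1])"
```

```text
t 10.95 pos [516.1 285.5 310.2] psi -91.27 F [-0.2 -0.9  0.5] w 60.2 | shift cm [ 7.94  6.99 24.04] turn [ 0.    -0.005 -0.004]
```

View pics/w5.png

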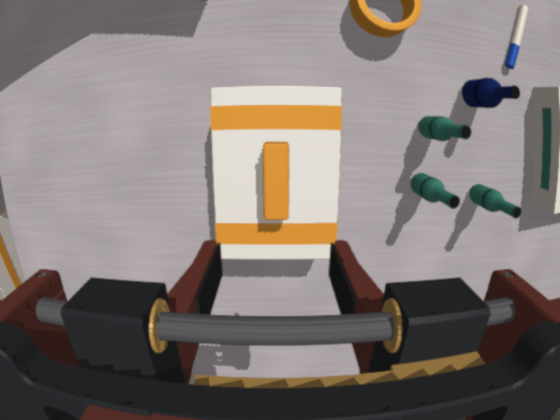

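View pics/sc5.png

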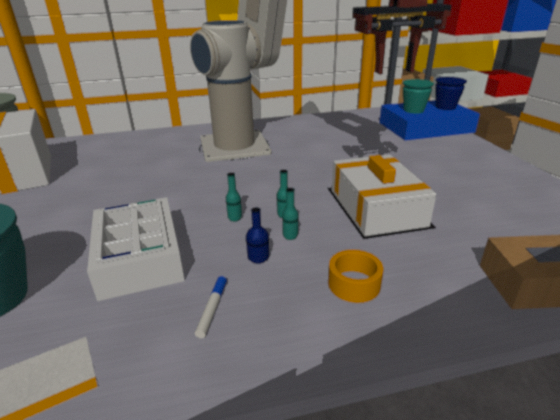

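The cover sits flat within the mat, with a dark margin all round in the scene view. Next I look at the open carton from above.

Emit:
{"op": "servo_tool", "data": {
  "plan": [
    [[0, 0.3, 4, -0.02, 0, 0, 5], [0, 0.6, 8, -0.04, 0, 0, 5], [0, 1, 12, -0.06, 0, 0, 5], [0, 1.3, 16, -0.08, 0, 0, 5], [0, 1.6, 20, -0.1, 0, 0, 5], [0, 2, 24, -0.11, 0, 0, 5], [0, 2.5, 28, -0.12, 0, 0, 5], [0, 3, 32, -0.12, 0, 0, 5]]
  ]
}}

```text
t: 11.72
ee_pos: [537.4, -37.3, 304.4]
orientation: [1.138, 1.257, -1.135]
ft_force: [0.8, -0.1, 0.2]
width: 49.6
```

```bash
python3 -c "
from h import *
goal((569,-286,310),-84.5)"
```

```text
t 11.72 pos [537.4 -37.3 304.4] psi -84.36 F [ 0.8 -0.1  0.2] w 49.6 | shift cm [-0.63  0.7  25.06] turn [ 0.002 -0.003  0.   ]
```

Emit:
{"op": "servo_tool", "data": {
  "plan": [
    [[-0.3, 0, 4, 0, 0, 0, 5], [-0.6, 0.2, 8, 0, 0, 0, 5], [-0.6, 0.3, 12, 0, 0, 0, 5], [-0.6, 0.5, 16, 0, 0, 0, 5], [-0.6, 0.7, 20, 0, 0, 0, 5], [-0.6, 0.7, 23, 0, 0, 0, 5], [-0.6, 0.7, 25, 0, 0, 0, 5], [-0.6, 0.7, 25, 0, 0, 0, 5]]
  ]
}}

```text
t: 12.38
ee_pos: [569.0, -287.2, 309.0]
orientation: [1.141, 1.255, -1.139]
ft_force: [0.1, 0.2, -0.3]
width: 49.6
```

Emit:
{"op": "servo_tool", "data": {
  "plan": [
    [[0, 0, 0, 0, 0, 0, 5], [0, 0, 0, 0, 0, 0, 5], [0, 0, 0, 0, 0, 0, 5]]
  ]
}}

```text
t: 12.63
ee_pos: [569.5, -282.2, 310.2]
orientation: [1.138, 1.257, -1.134]
ft_force: [1.0, 0.0, 0.4]
width: 49.9
```

```bash
python3 -c "
from h import *
goal((569,-286,310),-84.5)
im=ctrl.get_image('wrist')[:,:,::-1].copy()
cv2.imwrite('pics/w6.png',im);crop(im,(180,60,370,320),2.3,'w6c.png')"
```

```text
t 12.63 pos [ 569.5 -282.2  310.2] psi -84.33 F [1.  0.  0.4] w 49.9 | shift cm [ 0.02 -0.09  0.37] turn [ 0.003 -0.003 -0.   ]
```

View pics/w6.png

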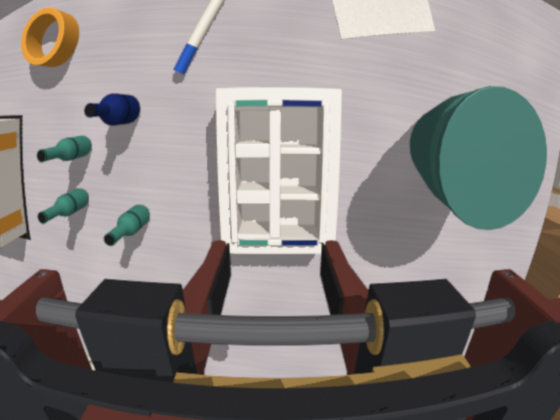

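View pics/w6c.png

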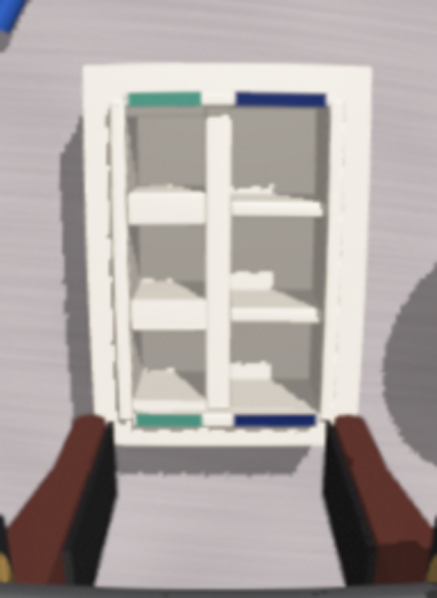

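The open carton is seen whole. The teal tabs are on the left (world +y) at about (252,103) and (253,242), and the blue ones on the right at (302,103) and (300,242).

```bash
python3 - <<'E'
from h import *
im=cv2.imread('pics/w6.png')
g={}
for nm,r in(('T',((70,60,60),(95,255,255))),('B',BLUE)):
    for s,c,m in blobs(im,*r,25):
        if 225<c[0]<335:
            P=np.array([onz('wrist',p[0],78) for p in cv2.findContours(m,cv2.RETR_EXTERNAL,cv2.CHAIN_APPROX_NONE)[0][0]],np.float32)
            R=cv2.minAreaRect(P);print(nm,s,c,onz('wrist',c,78).round(1),R); g.setdefault(nm,[]).append(R[0])
T=np.array(g['T']).mean(0);B=np.array(g['B']).mean(0)
d=(np.array(g['T'][0])-g['T'][1]),(np.array(g['B'][0])-g['B'][1]); print([np.degrees(np.arctan2(x[1],x[0])) for x in d])
v=T-B;print('sep',np.linalg.norm(v),'yaw',np.degrees(np.arctan2(-v[0],v[1])),'origin',B+v*29/63)
h=cv2.cvtColor(im,cv2.COLOR_BGR2HSV)
m=(h[:,:,2]>215).astype(np.uint8);m[:,:200]=0;m[:,350:]=0;m[:80]=0;m[256:]=0
m=cv2.morphologyEx(m,cv2.MORPH_OPEN,np.ones((3,3),np.uint8))
ct=max(cv2.findContours(m,cv2.RETR_EXTERNAL,cv2.CHAIN_APPROX_NONE)[0],key=cv2.contourArea)
P=np.array([onz('wrist',p[0],70) for p in ct],np.float32);print('outer',cv2.minAreaRect(P), cv2.boundingRect(ct))
Q=np.array([onz('wrist',p,70) for p in((180+83/2.3,60+66/2.3),(180+372/2.3,60+66/2.3),(180+325/2.3,60+445/2.3),(180+115/2.3,60+445/2.3))]);print(Q.round(1).tolist(),Q.mean(0))
E
```

```text
T [236, 100, 31, 6, 171] [251.6, 102.7] [ 657.2 -243.9] ((657.40283203125, -243.12060546875), (6.360820770263672, 37.59540557861328), 4.996205806732178)
T [240, 240, 27, 5, 114] [252.4, 242.4] [ 471.6 -260.5] ((472.2304992675781, -261.19488525390625), (5.99094295501709, 35.971309661865234), 6.0709919929504395)
B [284, 101, 36, 5, 123] [301.9, 103.1] [ 663.  -306.4] ((663.0089111328125, -305.9643249511719), (4.260926246643066, 43.92632293701172), 4.876105308532715)
B [283, 241, 33, 4, 115] [299.9, 242.3] [ 478.2 -325.4] ((477.83538818359375, -324.2702941894531), (4.495558261871338, 44.15950012207031), 5.317748069763184)
[np.float64(5.5748601683855945), np.float64(5.6458279769461015)]
sep 63.20860840390347 yaw 5.087804616063841 origin [ 567.8418475  -286.13592287]
outer ((575.4902954101562, -285.8381042480469), (213.2151641845703, 160.62796020507812), 5.626906394958496) (216, 87, 126, 158)
[[672.3, -196.0], [688.7, -356.0], [460.5, -359.1], [447.5, -229.6]] [ 567.27523828 -285.1743993 ]
```

```bash
python3 -c "
from h import *
goal((641.7,-41.5,210),-84.5)"
```

```text
t 12.68 pos [ 569.7 -282.2  310.5] psi -84.31 F [ 1.  -0.4  0.1] w 49.8 | shift cm [ 10.12   9.55 -23.2 ] turn [ 0.003 -0.003 -0.001]
```

Emit:
{"op": "servo_tool", "data": {
  "plan": [
    [[0, 1.5, -3.5, 0, 0, 0, 5], [2, 3, -7, 0, 0, 0, 5], [4, 4.5, -10.5, 0, 0, 0, 5], [6, 6, -14, 0, 0, 0, 5], [8, 7.5, -17.5, 0, 0, 0, 5], [10.1, 9, -21, 0, 0, 0, 5], [10.1, 9.5, -23.2, 0.003, -0.003, 0, 5], [10.1, 9.5, -23.2, 0.003, -0.003, 0, 5]]
  ]
}}

```text
t: 13.35
ee_pos: [641.0, -36.9, 208.4]
orientation: [1.135, 1.257, -1.136]
ft_force: [-0.1, 0.2, 0.6]
width: 50.2
```

Emit:
{"op": "servo_tool", "data": {
  "plan": [
    [[0, 0, 0, 0, 0, 0, 5], [0, 0, 0, 0, 0, 0, 5]]
  ]
}}

```text
t: 13.52
ee_pos: [641.7, -42.8, 210.8]
orientation: [1.138, 1.251, -1.137]
ft_force: [-0.3, -0.6, 0.2]
width: 50.0
```

```bash
python3 -c "
from h import *
goal((641.7,-41.5,102),-84.5)
im=ctrl.get_image('wrist')[:,:,::-1].copy()
cv2.imwrite('pics/w7.png',im)"
```

```text
t 13.52 pos [641.7 -42.8 210.8] psi -84.48 F [-0.3 -0.6  0.2] w 50.0 | shift cm [ 1.088e+01 -1.000e-02 -1.400e-01] turn [ 0.     0.001 -0.002]
```

View pics/w7.png

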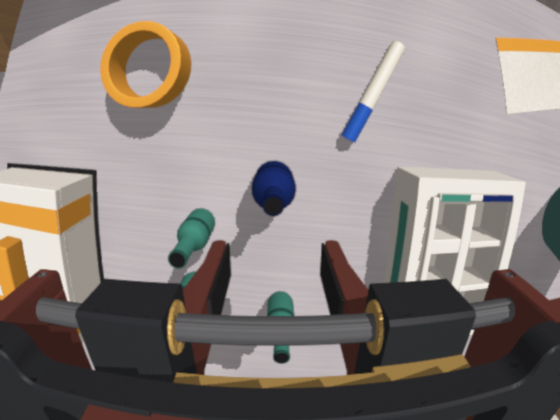

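```bash
python3 -c "
from h import *
print(onz('wrist',(274.5,204.5),120)); goal((641.7,-41.5,102),-84.5)
im=cv2.imread('pics/w7.png');crop(im,(230,150,320,230),7,'w7c.png')"
```

```text
[641.74115541 -43.71413132]
t 13.57 pos [641.8 -43.5 211. ] psi -84.56 F [-0.  -0.3  0.4] w 49.7 | shift cm [10.9  -0.02 -0.22] turn [-0.001  0.001 -0.002]
```

View pics/w7c.png

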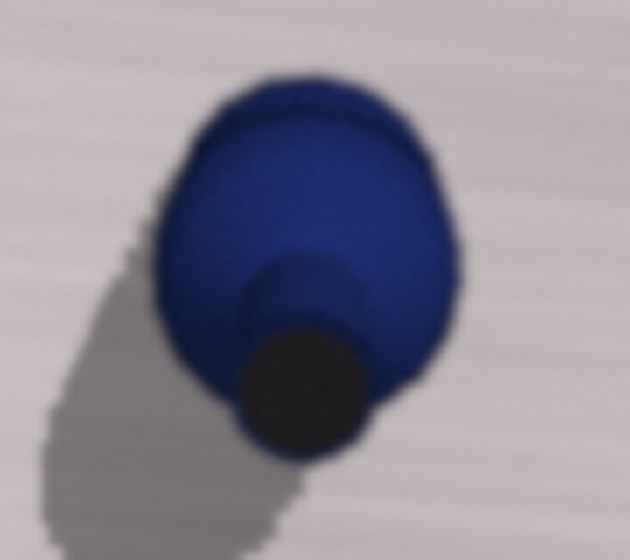

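The blue vase's mouth is at about (273,206), on the centre line of the jaws. Going down and closing on the neck.

Emit:
{"op": "servo_tool", "data": {
  "plan": [
    [[2, 0, 0, 0, 0, 0, 5], [4.5, 0, 0, 0, 0, 0, 5], [7, 0, 0, 0, 0, 0, 5], [9, 0, 0, 0, 0, 0, 5], [10.4, 0, 0, 0, 0, 0, 5], [10.9, 0, 0, 0, 0, 0, 5], [10.9, 0, 0, 0, 0, 0, 3], [10.9, 0, 0, 0, 0, 0, 1]]
  ]
}}

```text
t: 14.23
ee_pos: [642.4, -43.8, 102.1]
orientation: [1.14, 1.25, -1.138]
ft_force: [0.1, 0.0, 0.4]
width: 39.9
```

Emit:
{"op": "servo_tool", "data": {
  "plan": [
    [[0, 0, 0, 0, 0, 0, 1], [0, 0, 0, 0, 0, 0, 1], [0, 0, 0, 0, 0, 0, 1], [0, 0, 0, 0, 0, 0, 1], [0, 0, 0, 0, 0, 0, 1], [0, 0, 0, 0, 0, 0, 1], [0, 0, 0, 0, 0, 0, 1], [0, 0, 0, 0, 0, 0, 1]]
  ]
}}

```text
t: 14.9
ee_pos: [642.6, -43.1, 102.1]
orientation: [1.14, 1.25, -1.137]
ft_force: [-0.4, 1.1, 5.9]
width: 14.9
```

```bash
python3 -c "
from h import *
goal((571,-315,220),-84.5)"
```

```text
t 14.9 pos [642.6 -43.1 102.1] psi -84.57 F [-0.4  1.1  5.9] w 14.9 | shift cm [-11.8   -9.67  26.4 ] turn [-0.001  0.001 -0.003]
```

```bash
python3 -c "
from h import *
im=ctrl.get_image('wrist')[:,:,::-1].copy()
cv2.imwrite('pics/w8.png',im)
im=ctrl.get_image('side')[:,:,::-1].copy();crop(im,(230,100,400,260),4,'sd8.png')
im=ctrl.get_image('scene')[:,:,::-1].copy();crop(im,(200,120,340,270),4,'sc8.png')
print(ctrl.get_obs()['width'])"
```

```text
14.934815260471343
```

View pics/w8.png

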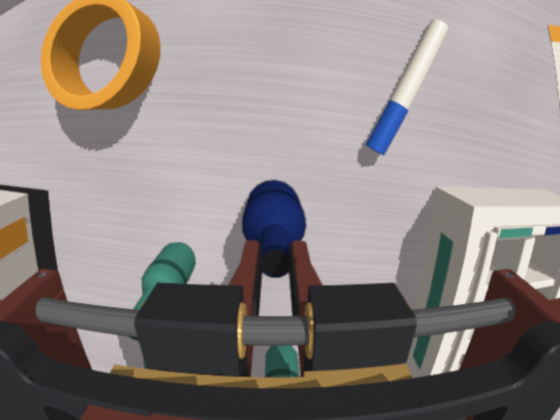

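View pics/sd8.png

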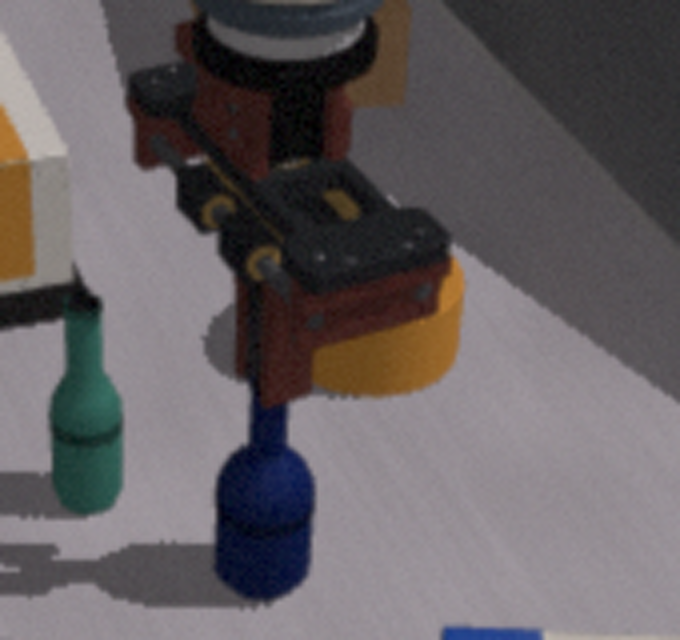

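View pics/sc8.png

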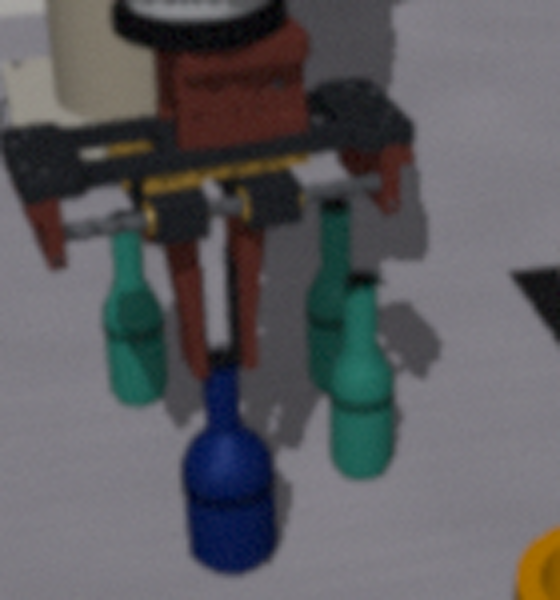

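```bash
python3 -c "
from h import *
print('wrist mouth',onz('wrist',(275,262),120))
sc=lambda u,v:(200+(u+.5)/4-.5,120+(v+.5)/4-.5)
sd=lambda u,v:(230+(u+.5)/4-.5,100+(v+.5)/4-.5)
print('scene mouth',onz('scene',sc(225,355),120))
# expected tip pixels in crops
for p in((642.6,-43.1,88),(642.6,-43.1,120),(641.7,-42,0),(652,-42,120)):
  a=proj('scene',p);b=proj('side',p);print(p,'scene',(a[0]-200)*4,(a[1]-120)*4,'side',(b[0]-230)*4,(b[1]-100)*4,'wrist',proj('wrist',p))
"
```

```text
wrist mouth [641.15356641 -43.72049465]
scene mouth [642.41153013 -38.99419561]
(642.6, -43.1, 88) scene 218.4983942965423 410.24778287671234 side 267.6616838527657 435.8754549389115 wrist (np.float64(274.2228127284778), np.float64(237.79888518524842))
(642.6, -43.1, 120) scene 215.25834209996492 354.8492327020266 side 269.7522557156178 380.6368389871616 wrist (np.float64(274.12181572304723), np.float64(259.5561211382431))
(641.7, -42, 0) scene 228.47560803528336 549.8856437547956 side 259.78249035277145 576.0812380324826 wrist (np.float64(273.08385463129054), np.float64(201.89853152556523))
(652, -42, 120) scene 221.1365403029805 364.23947935415526 side 288.09748304284585 375.1959490235305 wrist (np.float64(273.7195261566832), np.float64(243.7170435073033))
```

```bash
python3 -c "
from h import *
sc=lambda u,v:(200+(u+.5)/4-.5,120+(v+.5)/4-.5)
sd=lambda u,v:(230+(u+.5)/4-.5,100+(v+.5)/4-.5)
for a,b in(((203,376),(287,400)),((248,367),(247,378)),((225,355),(268,380))): print(tri((('scene',sc(*a)),('side',sd(*b)))))
print([ (p[0],ctrl.calibration(n)['view'][:3,3]) for n,p in(('wrist',(0,)),)])
"
python3 - <<'E'
import cv2
a=cv2.imread('pics/sc8.png')[140:420,130:330];cv2.imwrite('pics/sc8b.png',cv2.resize(a,None,fx=2.1,fy=2.1))
a=cv2.imread('pics/sd8.png')[240:460,170:360];cv2.imwrite('pics/sd8b.png',cv2.resize(a,None,fx=2.6,fy=2.6))
E
```

```text
(array([647.71099281, -50.86265717, 113.58553581]), [np.float64(0.495320829312389), np.float64(0.4953208293124404)])
(array([638.22549084, -26.32256936, 110.02855143]), [np.float64(1.4060278555497518), np.float64(1.4060278555498291)])
(array([642.17027746, -39.34168418, 119.32358624]), [np.float64(0.6198939411617492), np.float64(0.6198939411617201)])
[(0, array([-104.33498002, -604.48602706, -471.78143388]))]
```

View pics/sc8b.png

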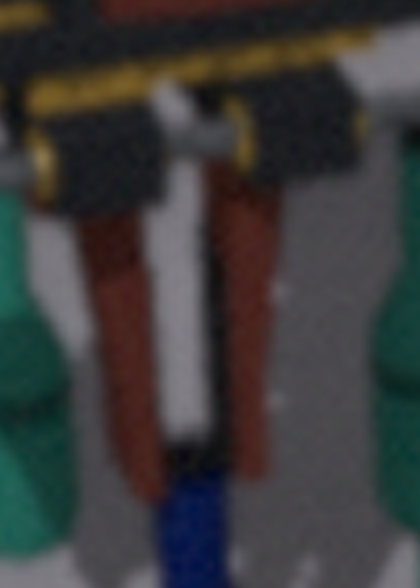

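View pics/sd8b.png

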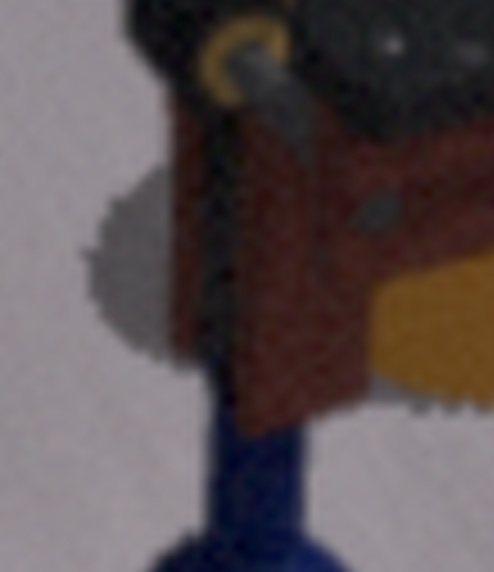

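```bash
python3 -c "
from h import *
for z in(205.6,219.6,229): print('sd2',z,proj('side',(571.6,-286.6,z)))
for z in(192,206,215): print('side0 mid',z,proj('side',(624.4,0,z)),proj('scene',(624.4,0,z)),proj('side',(624.4+44,0,z)),proj('side',(624.4-44,0,z)))
im=cv2.imread('pics/side0.png');crop(im,(220,50,350,160),5,'a.png')
im=cv2.imread('pics/sd2.png');crop(im,(260,120,400,300),4,'b.png')
im=cv2.imread('pics/scene0.png');crop(im,(230,80,320,190),5,'c.png')
"
```

```text
sd2 205.6 (np.float64(316.28984428681196), np.float64(257.5913506452898))
sd2 219.6 (np.float64(316.836372783283), np.float64(249.91302598060628))
sd2 229 (np.float64(317.21078737904713), np.float64(244.6527754281904))
side0 mid 192 (np.float64(280.33984689215606), np.float64(151.19748215870115)) (np.float64(272.393623109934), np.float64(168.46746208917543)) (np.float64(303.24156787276604), np.float64(146.92599070374047)) (np.float64(256.8702753813835), np.float64(155.5748856841712))
side0 mid 206 (np.float64(280.42453360692525), np.float64(144.47083724060604)) (np.float64(272.2007651996625), np.float64(161.7155518581188)) (np.float64(303.5300664268314), np.float64(140.24324330045195)) (np.float64(256.74084413012355), np.float64(148.80421586870494))
side0 mid 215 (np.float64(280.4797896898161), np.float64(140.08186017160298)) (np.float64(272.0748069804115), np.float64(157.30578412782802)) (np.float64(303.71827085644736), np.float64(135.88369748789833)) (np.float64(256.6563776238583), np.float64(144.38569392117856))
```

View pics/a.png

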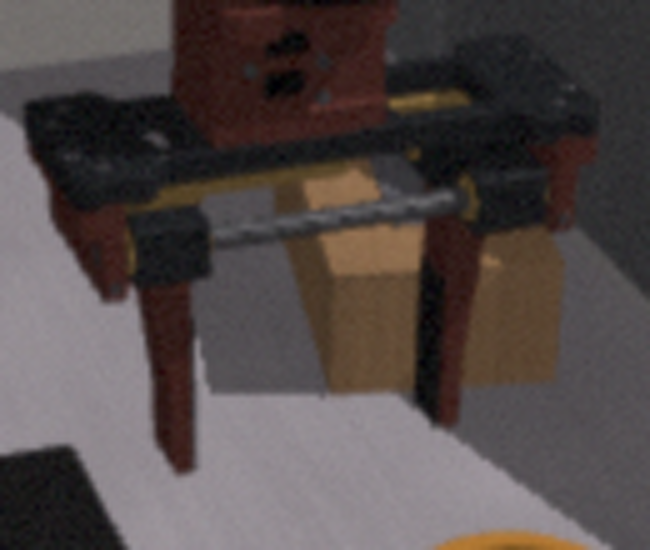

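View pics/b.png

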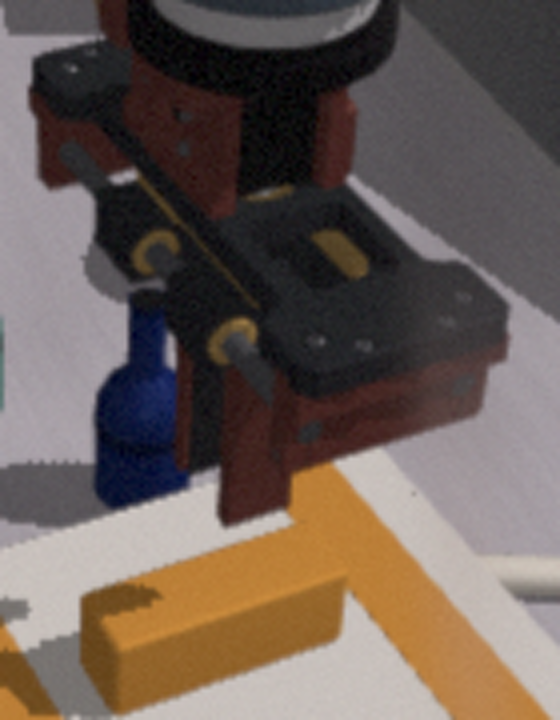

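Side, scene and wrist views agree that the fingertips are about 9 mm above the reported TCP, not 14 mm below it. The jaws therefore hold only the rim of the mouth. I open and take the neck lower.

Emit:
{"op": "servo_tool", "data": {
  "plan": [
    [[0, 0, 0, 0, 0, 0, 6], [0, 0, 0, 0, 0, 0, 6], [0, 0, 0, 0, 0, 0, 6], [0, 0, 0, 0, 0, 0, 6], [0, 0, 0, 0, 0, 0, 6], [0, 0, 0, 0, 0, 0, 6], [0, 0, 0, 0, 0, 0, 6], [0, 0, 0, 0, 0, 0, 6]]
  ]
}}

```text
t: 15.72
ee_pos: [641.8, -43.2, 101.1]
orientation: [1.139, 1.252, -1.139]
ft_force: [0.0, 0.4, 0.6]
width: 59.5
```

Emit:
{"op": "servo_tool", "data": {
  "plan": [
    [[0.5, 0, 0, 0, 0, 0, 6], [1, 0, 0, 0, 0, 0, 6], [1.5, 0, 0, 0, 0, 0, 6], [1.8, 0, 0, 0, 0, 0, 6], [1.8, 0, 0, 0, 0, 0, 6]]
  ]
}}

```text
t: 16.13
ee_pos: [641.1, -43.1, 82.0]
orientation: [1.139, 1.253, -1.14]
ft_force: [-0.2, -0.6, 0.2]
width: 60.0
```

```bash
python3 -c "
from h import *
goal((641.7,-42.5,84),-84.5)
im=ctrl.get_image('wrist')[:,:,::-1].copy()
cv2.imwrite('pics/w9.png',im)
im=ctrl.get_image('side')[:,:,::-1].copy();crop(im,(230,100,400,260),4,'sd9.png')
im=ctrl.get_image('scene')[:,:,::-1].copy();crop(im,(200,120,340,270),4,'sc9.png')"
```

```text
t 16.13 pos [641.1 -43.1  82. ] psi -84.57 F [-0.2 -0.6  0.2] w 60.0 | shift cm [-0.2   0.07 -0.06] turn [-0.001  0.     0.001]
```

View pics/sd9.png

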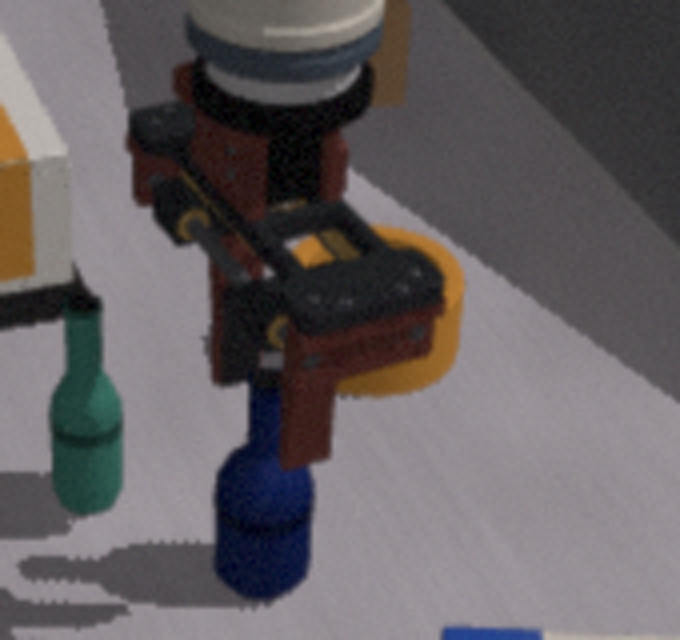

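View pics/sc9.png

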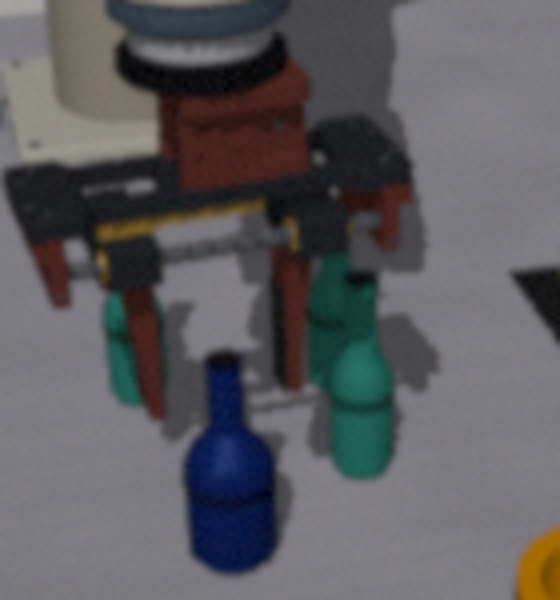

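View pics/w9.png

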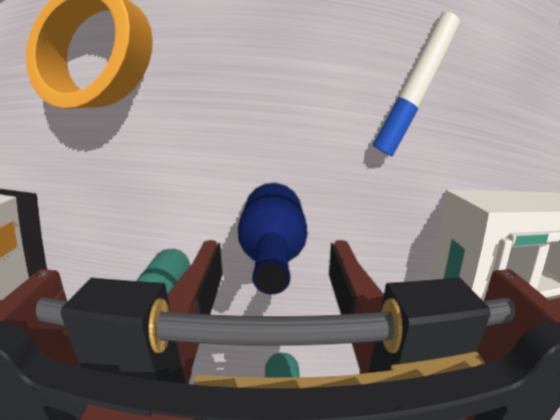

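Emit:
{"op": "servo_tool", "data": {
  "plan": [
    [[0.3, 0, 0, 0, 0, 0, 3], [0.3, 0, 0, 0, 0, 0, 1], [0.3, 0, 0, 0, 0, 0, 1], [0.3, 0, 0, 0, 0, 0, 1], [0.3, 0, 0, 0, 0, 0, 1], [0.3, 0, 0, 0, 0, 0, 1], [0.3, 0, 0, 0, 0, 0, 1], [0.3, 0, 0, 0, 0, 0, 1]]
  ]
}}

```text
t: 16.95
ee_pos: [641.8, -43.2, 80.2]
orientation: [1.139, 1.251, -1.139]
ft_force: [-0.3, 0.2, -0.5]
width: 17.7
```

Emit:
{"op": "servo_tool", "data": {
  "plan": [
    [[0, 0, 0, 0, 0, 0, 1], [0, 0, 0, 0, 0, 0, 1], [0, 0, 0, 0, 0, 0, 1], [0, 0, 0, 0, 0, 0, 1]]
  ]
}}

```text
t: 17.28
ee_pos: [641.8, -43.2, 80.2]
orientation: [1.139, 1.251, -1.139]
ft_force: [-0.4, 0.2, -0.8]
width: 17.7
```

```bash
python3 -c "
from h import *
goal((571,-315,220),-84.5)"
```

```text
t 17.28 pos [641.8 -43.2  80.2] psi -84.57 F [-0.4  0.2 -0.8] w 17.7 | shift cm [-13.98  -9.61  26.39] turn [-0.001  0.    -0.001]
```

Emit:
{"op": "servo_tool", "data": {
  "plan": [
    [[-0.5, 0, 0, 0, 0, 0, 1], [-2, 0, 0, 0, 0, 0, 1], [-4.5, 0, 0, 0, 0, 0, 1], [-7, 0, 1, 0, 0, 0, 1], [-9.5, -0.8, 3, 0, 0, 0, 1], [-12, -1.8, 6, 0, 0, 0, 1], [-12, -2.8, 9, 0, 0, 0, 1], [-12, -3.8, 12, 0, 0, 0, 1]]
  ]
}}

```text
t: 17.95
ee_pos: [615.9, -167.5, 202.8]
orientation: [1.139, 1.248, -1.136]
ft_force: [0.6, -0.4, -1.8]
width: 17.1
```

Emit:
{"op": "servo_tool", "data": {
  "plan": [
    [[0, -1, 3, 0, 0, 0, 1], [0, -2.5, 6, 0, 0, 0, 1], [0, -4, 9, 0, 0, 0, 1], [0, -5, 11.5, 0, 0, 0, 1], [0, -5.8, 13.5, 0, 0, 0, 1], [0, -5.8, 14.4, 0, 0, 0, 1], [0, -5.8, 14.4, 0, 0, 0, 1], [0, -5.8, 14.4, 0, 0, 0, 1]]
  ]
}}

```text
t: 18.62
ee_pos: [571.2, -314.7, 200.2]
orientation: [1.14, 1.252, -1.139]
ft_force: [0.8, 0.2, -2.4]
width: 17.0
```

```bash
python3 -c "
from h import *
goal((571,-315,97),-84.5)
im=ctrl.get_image('wrist')[:,:,::-1].copy()
cv2.imwrite('pics/w10.png',im)
im=ctrl.get_image('side')[:,:,::-1].copy();cv2.imwrite('pics/sd10.png',im)"
```

```text
t 18.62 pos [ 571.2 -314.7  200.2] psi -84.61 F [ 0.8  0.2 -2.4] w 17.0 | shift cm [10.32 -0.04  0.03] turn [-0.002 -0.    -0.001]
```

View pics/w10.png

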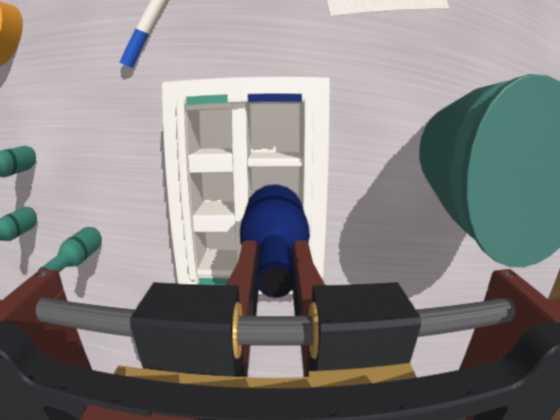

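View pics/sd10.png

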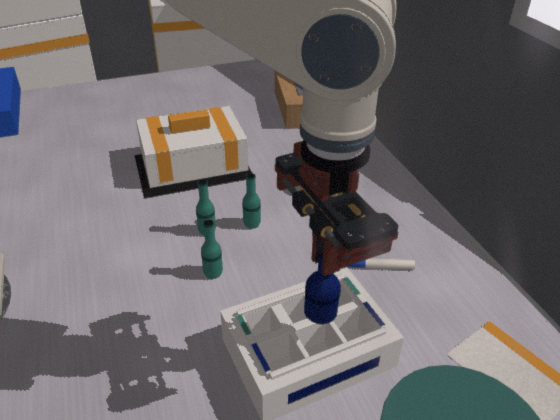

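The blue vase is over the middle wide cell. Lowering.

Emit:
{"op": "servo_tool", "data": {
  "plan": [
    [[1, 0, 0, 0, 0, 0, 1], [2.5, 0, 0, 0, 0, 0, 1], [4, 0, 0, 0, 0, 0, 1], [5, 0, 0, 0, 0, 0, 1], [6, 0, 0, 0, 0, 0, 1], [6.8, 0, 0, 0, 0, 0, 1], [7.2, 0, 0, 0, 0, 0, 1], [7.2, 0, 0, 0, 0, 0, 1]]
  ]
}}

```text
t: 19.38
ee_pos: [570.8, -314.7, 127.2]
orientation: [1.139, 1.253, -1.139]
ft_force: [-0.1, 0.0, -2.3]
width: 17.0
```

Emit:
{"op": "servo_tool", "data": {
  "plan": [
    [[0.5, 0, 0, 0, 0, 0, 1], [1, 0, 0, 0, 0, 0, 1], [1.5, 0, 0, 0, 0, 0, 1], [2, 0, 0, 0, 0, 0, 1], [2.4, 0, 0, 0, 0, 0, 1], [2.7, 0, 0, 0, 0, 0, 1], [2.9, 0, 0, 0, 0, 0, 1], [2.9, 0, 0, 0, 0, 0, 1]]
  ]
}}

```text
t: 20.05
ee_pos: [571.0, -315.0, 98.7]
orientation: [1.139, 1.252, -1.139]
ft_force: [-0.5, 0.3, -2.0]
width: 17.4
```

```bash
python3 -c "
from h import *
goal((571,-315,95),-84.5)"
```

```text
t 20.05 pos [ 571.  -315.    98.7] psi -84.57 F [-0.5  0.3 -2. ] w 17.4 | shift cm [0.37 0.   0.  ] turn [-0.001  0.    -0.   ]
```

Emit:
{"op": "servo_tool", "data": {
  "plan": [
    [[0.1, 0, 0, 0, 0, 0, 1], [0.2, 0, 0, 0, 0, 0, 1], [0.3, 0, 0, 0, 0, 0, 1], [0.35, 0, 0, 0, 0, 0, 1], [0.35, 0, 0, 0, 0, 0, 1]]
  ]
}}

```text
t: 20.47
ee_pos: [571.2, -315.1, 95.7]
orientation: [1.139, 1.252, -1.139]
ft_force: [-0.3, 0.8, -1.0]
width: 17.3
```

Emit:
{"op": "servo_tool", "data": {
  "plan": [
    [[0.05, 0, 0, 0, 0, 0, 1], [0.1, 0, 0, 0, 0, 0, 1], [0.1, 0, 0, 0, 0, 0, 1]]
  ]
}}

```text
t: 20.72
ee_pos: [571.5, -315.2, 95.2]
orientation: [1.139, 1.251, -1.138]
ft_force: [0.9, 0.3, 1.4]
width: 17.4
```

Emit:
{"op": "servo_tool", "data": {
  "plan": [
    [[0, 0, 0, 0, 0, 0, 4.5], [0, 0, 0, 0, 0, 0, 4.5], [0, 0, 0, 0, 0, 0, 4.5], [0, 0, 0, 0, 0, 0, 4.5], [0, 0, 0, 0, 0, 0, 4.5], [0, 0, 0, 0, 0, 0, 4.5]]
  ]
}}

```text
t: 21.22
ee_pos: [571.2, -315.1, 94.7]
orientation: [1.139, 1.251, -1.139]
ft_force: [0.4, -1.0, 0.1]
width: 44.9
```

Emit:
{"op": "servo_tool", "data": {
  "plan": [
    [[-1, 0, 0, 0, 0, 0, 4.5], [-3, 0, 0, 0, 0, 0, 4.5], [-6, 0, 0, 0, 0, 0, 4.5], [-9, 0, 0, 0, 0, 0, 4.5], [-12, 0, 0, 0, 0, 0, 4.5], [-12, 0, 0, 0, 0, 0, 4.5]]
  ]
}}

```text
t: 21.72
ee_pos: [574.3, -316.9, 222.4]
orientation: [1.139, 1.24, -1.135]
ft_force: [1.0, -0.1, 0.4]
width: 45.2
```

```bash
python3 -c "
from h import *
goal((580.3,43.7,190),-84.5)
im=ctrl.get_image('wrist')[:,:,::-1].copy()
cv2.imwrite('pics/w11.png',im)
im=ctrl.get_image('side')[:,:,::-1].copy();crop(im,(200,180,420,410),2.6,'sd11.png')"
```

```text
t 21.72 pos [ 574.3 -316.9  222.4] psi -84.57 F [ 1.  -0.1  0.4] w 45.2 | shift cm [  3.04   3.97 -35.86] turn [-0.001  0.007 -0.01 ]
```

View pics/w11.png

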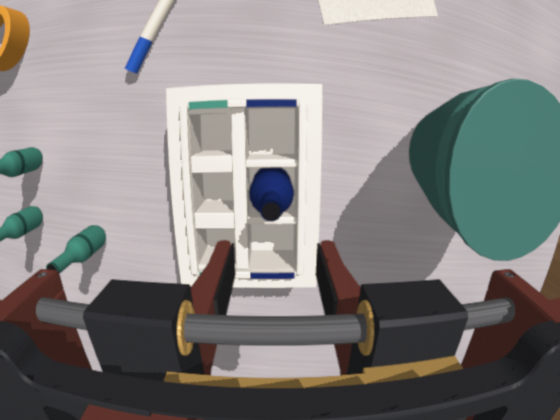

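View pics/sd11.png

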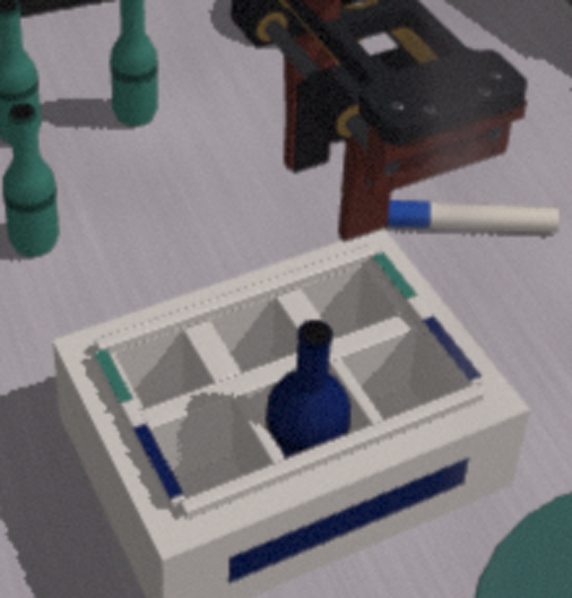

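The blue vase stands upright at the bottom of its cell: contact came at 95 mm, as expected for a 15 mm floor. Next, the far slim vase near (580,44).

Emit:
{"op": "servo_tool", "data": {
  "plan": [
    [[0, 0.4, -3.5, 0, 0.007, -0.01, 5], [0, 0.9, -7.5, 0, 0.007, -0.01, 5], [0, 1.4, -11.5, 0, 0.007, -0.01, 5], [0, 1.8, -15.5, 0, 0.007, -0.01, 5], [0, 2.3, -19.5, 0, 0.007, -0.01, 5], [0.5, 2.7, -23.5, 0, 0.007, -0.01, 5], [1, 3.2, -27.5, 0, 0.007, -0.01, 5], [1.5, 3.6, -31.5, 0, 0.007, -0.01, 5]]
  ]
}}

```text
t: 22.48
ee_pos: [576.0, 3.8, 198.4]
orientation: [1.138, 1.265, -1.144]
ft_force: [1.2, -1.2, -0.0]
width: 50.0
```

Emit:
{"op": "servo_tool", "data": {
  "plan": [
    [[1, 0.3, -2.5, 0, 0, 0, 5], [1.5, 0.4, -4.3, 0, 0, 0, 5], [1.5, 0.4, -4.3, 0, 0, 0, 5], [1.5, 0.4, -4.3, 0, 0, 0, 5], [1.5, 0.4, -4.3, 0, 0, 0, 5]]
  ]
}}

```text
t: 22.9
ee_pos: [576.6, 44.5, 184.4]
orientation: [1.138, 1.264, -1.144]
ft_force: [0.6, 0.1, -0.4]
width: 49.9
```

```bash
python3 -c "
from h import *
goal((580.3,43.7,79),-84.5)
im=ctrl.get_image('wrist')[:,:,::-1].copy()
cv2.imwrite('pics/w12.png',im)"
```

```text
t 22.9 pos [576.6  44.5 184.4] psi -84.57 F [ 0.6  0.1 -0.4] w 49.9 | shift cm [10.54  0.47  0.19] turn [-0.001 -0.006  0.01 ]
```

View pics/w12.png

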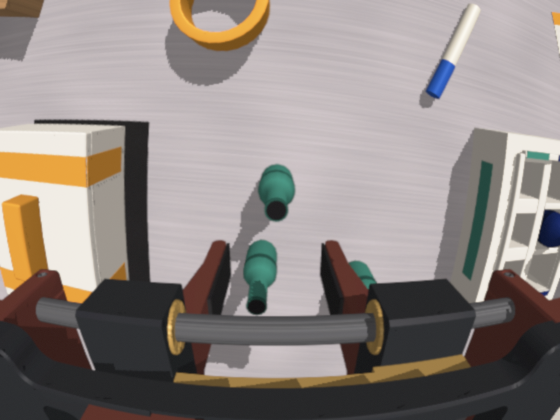

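```bash
python3 -c "
from h import *
print(onz('wrist',(276.3,209.5),120));goal((580.3,43.7,79),-84.5)"
```

```text
[579.66672714  43.34513487]
t 22.95 pos [576.8  44.2 184.7] psi -84.62 F [ 0.5 -0.5  0.6] w 50.0 | shift cm [10.57  0.44  0.15] turn [-0.002 -0.006  0.01 ]
```

Emit:
{"op": "servo_tool", "data": {
  "plan": [
    [[1.5, 0.3, 0.1, 0, -0.006, 0.01, 5], [4, 0.3, 0.1, 0, -0.006, 0.01, 5], [6.5, 0.3, 0.1, 0, -0.006, 0.01, 5], [8.5, 0.3, 0.1, 0, -0.006, 0.01, 5], [10, 0.3, 0.1, 0, -0.006, 0.01, 5], [10.5, 0.3, 0.1, 0, -0.006, 0.01, 5], [10.5, 0.3, 0.1, 0, -0.006, 0.01, 3], [10.5, 0.3, 0.1, 0, -0.006, 0.01, 1]]
  ]
}}

```text
t: 23.62
ee_pos: [579.5, 44.3, 80.4]
orientation: [1.141, 1.251, -1.139]
ft_force: [0.2, 0.4, 0.6]
width: 39.9
```

Emit:
{"op": "servo_tool", "data": {
  "plan": [
    [[0, 0, 0, 0, 0, 0, 1], [0, 0, 0, 0, 0, 0, 1], [0, 0, 0, 0, 0, 0, 1], [0, 0, 0, 0, 0, 0, 1], [0, 0, 0, 0, 0, 0, 1], [0, 0, 0, 0, 0, 0, 1], [0, 0, 0, 0, 0, 0, 1], [0, 0, 0, 0, 0, 0, 1]]
  ]
}}

```text
t: 24.28
ee_pos: [579.8, 45.0, 80.8]
orientation: [1.14, 1.251, -1.137]
ft_force: [0.0, -1.4, 6.1]
width: 17.3
```

```bash
python3 -c "
from h import *
goal((626.6,-246.3,220),-84.5)"
```

```text
t 24.28 pos [579.8  45.   80.8] psi -84.56 F [ 0.  -1.4  6.1] w 17.3 | shift cm [-13.92   1.94  29.44] turn [-0.001 -0.    -0.003]
```

Emit:
{"op": "servo_tool", "data": {
  "plan": [
    [[-0.5, 0, 0, 0, 0, 0, 1], [-2, 0, 0, 0, 0, 0, 1], [-4.5, 0, 0, 0, 0, 0, 1], [-7.5, 0, 1, 0, 0, 0, 1], [-10.5, 0.2, 3, 0, 0, 0, 1], [-12.5, 0.4, 6, 0, 0, 0, 1], [-12.5, 0.6, 9.5, 0, 0, 0, 1], [-12.5, 0.9, 13, 0, 0, 0, 1]]
  ]
}}

```text
t: 24.95
ee_pos: [600.8, -84.4, 206.9]
orientation: [1.14, 1.25, -1.135]
ft_force: [0.6, 0.3, -1.8]
width: 17.1
```

Emit:
{"op": "servo_tool", "data": {
  "plan": [
    [[0, 0.2, 3.5, 0, 0, 0, 1], [0, 0.5, 7, 0, 0, 0, 1], [0, 0.8, 10.5, 0, 0, 0, 1], [0, 1, 13.5, 0, 0, 0, 1], [0, 1, 15.5, 0, 0, 0, 1], [0, 1, 16.4, 0, 0, 0, 1], [0, 1, 16.4, 0, 0, 0, 1], [0, 1, 16.4, 0, 0, 0, 1]]
  ]
}}

```text
t: 25.62
ee_pos: [625.1, -245.1, 204.3]
orientation: [1.141, 1.254, -1.139]
ft_force: [0.6, 0.5, -1.4]
width: 17.1
```

```bash
python3 -c "
from h import *
goal((626.6,-246.3,96),-84.5)
im=ctrl.get_image('wrist')[:,:,::-1].copy()
cv2.imwrite('pics/w13.png',im)"
```

```text
t 25.62 pos [ 625.1 -245.1  204.3] psi -84.59 F [ 0.6  0.5 -1.4] w 17.1 | shift cm [10.83  0.14  0.15] turn [-0.002 -0.002  0.   ]
```

View pics/w13.png

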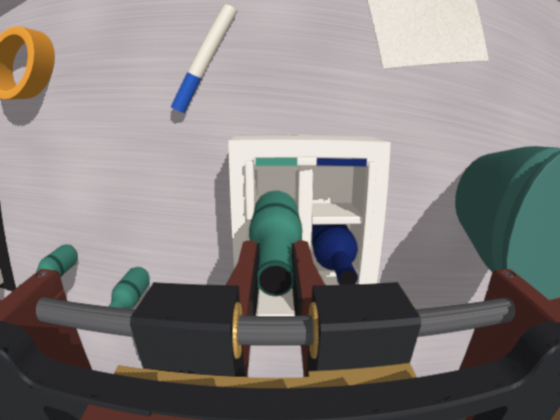

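Emit:
{"op": "servo_tool", "data": {
  "plan": [
    [[1, 0.1, 0.1, 0, 0, 0, 1], [2.5, 0.1, 0.1, 0, 0, 0, 1], [4, 0.1, 0.1, 0, 0, 0, 1], [5.5, 0.1, 0.1, 0, 0, 0, 1], [7, 0.1, 0.1, 0, 0, 0, 1], [8.3, 0.1, 0.1, 0, 0, 0, 1], [9.2, 0.1, 0.1, 0, 0, 0, 1], [9.6, 0.1, 0.1, 0, 0, 0, 1]]
  ]
}}

```text
t: 26.33
ee_pos: [626.0, -245.6, 106.8]
orientation: [1.139, 1.255, -1.139]
ft_force: [-0.5, -0.2, -1.7]
width: 16.8
```

```bash
python3 -c "
from h import *
goal((626.6,-246.3,96),-84.5)"
```

```text
t 26.33 pos [ 626.  -245.6  106.8] psi -84.52 F [-0.5 -0.2 -1.7] w 16.8 | shift cm [1.08 0.05 0.08] turn [-0.    -0.002  0.001]
```

Emit:
{"op": "servo_tool", "data": {
  "plan": [
    [[0.3, 0.05, 0.05, 0, 0, 0, 1], [0.6, 0.05, 0.05, 0, 0, 0, 1], [0.8, 0.05, 0.05, 0, 0, 0, 1], [1, 0.05, 0.05, 0, 0, 0, 1], [1.1, 0.05, 0.05, 0, 0, 0, 1], [1.15, 0.05, 0.05, 0, 0, 0, 1], [1.15, 0.05, 0.05, 0, 0, 0, 1]]
  ]
}}

```text
t: 26.92
ee_pos: [627.4, -247.3, 97.4]
orientation: [1.14, 1.252, -1.138]
ft_force: [-0.1, 0.3, -1.9]
width: 17.4
```

Emit:
{"op": "servo_tool", "data": {
  "plan": [
    [[0.1, 0, 0, 0, 0, 0, 1], [0.15, 0, 0, 0, 0, 0, 1], [0.2, 0, 0, 0, 0, 0, 1], [0.2, 0, 0, 0, 0, 0, 1]]
  ]
}}

```text
t: 27.25
ee_pos: [627.7, -247.3, 95.8]
orientation: [1.14, 1.251, -1.138]
ft_force: [-0.1, 0.3, 3.6]
width: 17.1
```

Contact at 95.8 mm, as expected. Release and rise.

Emit:
{"op": "servo_tool", "data": {
  "plan": [
    [[0, 0, 0, 0, 0, 0, 4.5], [0, 0, 0, 0, 0, 0, 4.5], [0, 0, 0, 0, 0, 0, 4.5], [0, 0, 0, 0, 0, 0, 4.5], [0, 0, 0, 0, 0, 0, 4.5], [0, 0, 0, 0, 0, 0, 4.5]]
  ]
}}

```text
t: 27.75
ee_pos: [627.3, -247.1, 95.1]
orientation: [1.14, 1.252, -1.138]
ft_force: [-0.5, 0.4, 0.0]
width: 45.0
```

Emit:
{"op": "servo_tool", "data": {
  "plan": [
    [[-1, 0, 0, 0, 0, 0, 4.5], [-3, 0, 0, 0, 0, 0, 4.5], [-5.5, 0, 0, 0, 0, 0, 4.5], [-8, 0, 0, 0, 0, 0, 4.5], [-9.5, 0, 0, 0, 0, 0, 4.5], [-9.5, 0, 0, 0, 0, 0, 4.5], [-9.5, 0, 0, 0, 0, 0, 4.5]]
  ]
}}

```text
t: 28.33
ee_pos: [627.7, -247.4, 191.5]
orientation: [1.14, 1.25, -1.137]
ft_force: [0.0, -0.3, -0.6]
width: 45.1
```

```bash
python3 -c "
from h import *
goal((488.8,53.3,195),-84.5)
im=ctrl.get_image('side')[:,:,::-1].copy();crop(im,(130,80,420,410),1.8,'sd14.png')"
```

```text
t 28.33 pos [ 627.7 -247.4  191.5] psi -84.57 F [ 0.  -0.3 -0.6] w 45.1 | shift cm [ -0.41 -10.99 -31.25] turn [-0.001  0.001 -0.003]
```

View pics/sd14.png

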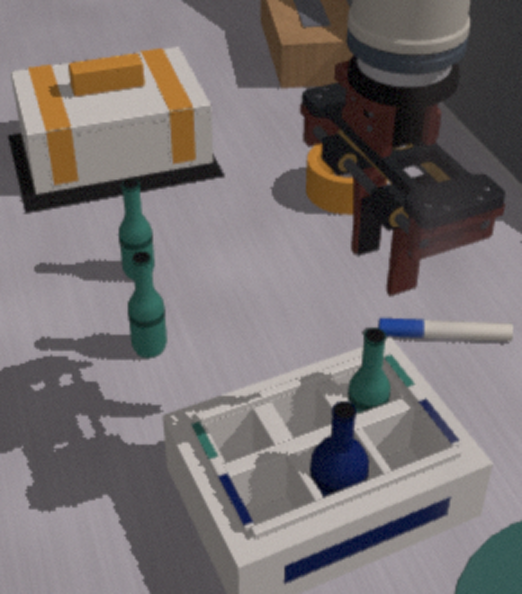

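Both placed vases stand upright. Next, the slim vase near (489,53).

Emit:
{"op": "servo_tool", "data": {
  "plan": [
    [[-0.4, -1.4, -3.8, 0, 0, 0, 5], [-0.4, -2.8, -7.7, 0, 0, 0, 5], [-0.4, -4.2, -11.5, 0, 0, 0, 5], [-0.4, -5.6, -15.3, 0, 0, 0, 5], [-0.4, -7, -19.1, 0, 0, 0, 5], [-0.4, -8.4, -23, 0, 0, 0, 5], [-0.4, -9.8, -26.8, 0, 0, 0, 5], [-0.4, -11, -30.5, 0, 0, 0, 5]]
  ]
}}

```text
t: 29.05
ee_pos: [486.3, 47.4, 192.8]
orientation: [1.139, 1.254, -1.141]
ft_force: [0.7, 0.2, 0.4]
width: 50.3
```

Emit:
{"op": "servo_tool", "data": {
  "plan": [
    [[0, 0, -0.8, 0, 0, 0, 5], [0, 0, -0.8, 0, 0, 0, 5], [0, 0, -0.8, 0, 0, 0, 5], [0, 0, -0.8, 0, 0, 0, 5], [0, 0, -0.8, 0, 0, 0, 5]]
  ]
}}

```text
t: 29.47
ee_pos: [488.6, 52.8, 193.9]
orientation: [1.141, 1.252, -1.14]
ft_force: [0.4, -1.1, -0.2]
width: 49.9
```

```bash
python3 -c "
from h import *
goal((488.8,53.3,80),-84.5)
im=ctrl.get_image('wrist')[:,:,::-1].copy()
cv2.imwrite('pics/w15.png',im)"
```

```text
t 29.47 pos [488.6  52.8 193.9] psi -84.67 F [ 0.4 -1.1 -0.2] w 49.9 | shift cm [11.39  0.02 -0.05] turn [-0.003 -0.    -0.   ]
```

View pics/w15.png

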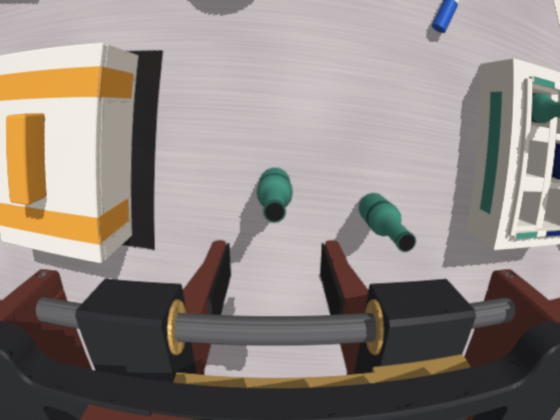

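Emit:
{"op": "servo_tool", "data": {
  "plan": [
    [[1.5, 0, 0, 0, 0, 0, 5], [4, 0, 0, 0, 0, 0, 5], [6.5, 0, 0, 0, 0, 0, 5], [9, 0, 0, 0, 0, 0, 5], [10.7, 0, 0, 0, 0, 0, 5], [11.4, 0, 0, 0, 0, 0, 5], [11.4, 0, 0, 0, 0, 0, 3], [11.4, 0, 0, 0, 0, 0, 1]]
  ]
}}

```text
t: 30.18
ee_pos: [488.7, 53.5, 80.5]
orientation: [1.141, 1.252, -1.139]
ft_force: [1.2, 0.4, -0.2]
width: 40.3
```

Emit:
{"op": "servo_tool", "data": {
  "plan": [
    [[0, 0, 0, 0, 0, 0, 1], [0, 0, 0, 0, 0, 0, 1], [0, 0, 0, 0, 0, 0, 1], [0, 0, 0, 0, 0, 0, 1], [0, 0, 0, 0, 0, 0, 1], [0, 0, 0, 0, 0, 0, 1], [0, 0, 0, 0, 0, 0, 1], [0, 0, 0, 0, 0, 0, 1]]
  ]
}}

```text
t: 30.85
ee_pos: [489.1, 54.1, 81.2]
orientation: [1.141, 1.251, -1.137]
ft_force: [0.3, -0.7, 6.5]
width: 17.3
```

```bash
python3 -c "
from h import *
goal((564.9,-252.3,220),-84.5)"
```

```text
t 30.85 pos [489.1  54.1  81.2] psi -84.56 F [ 0.3 -0.7  6.5] w 17.3 | shift cm [-13.88   4.68  31.21] turn [-0.001 -0.    -0.003]
```

Emit:
{"op": "servo_tool", "data": {
  "plan": [
    [[-0.5, 0, 0, 0, 0, 0, 1], [-2.5, 0, 0, 0, 0, 0, 1], [-5.5, 0, 0, 0, 0, 0, 1], [-9, 0.5, 0, 0, 0, 0, 1], [-12.5, 1.5, 1, 0, 0, 0, 1], [-14.5, 2.5, 3.5, 0, 0, 0, 1], [-14.5, 3.5, 7, 0, 0, 0, 1], [-14.5, 4.2, 10.5, 0, 0, 0, 1]]
  ]
}}

```text
t: 31.52
ee_pos: [541.5, -47.2, 227.7]
orientation: [1.14, 1.25, -1.134]
ft_force: [0.5, 0.0, -1.4]
width: 17.1
```

Emit:
{"op": "servo_tool", "data": {
  "plan": [
    [[0, 0.2, 3.5, 0, 0, 0, 1], [0, 0.4, 7, 0, 0, 0, 1], [0, 0.5, 10.5, 0, 0, 0, 1], [0, 0.5, 14, 0, 0, 0, 1], [0, 0.5, 17, 0, 0, 0, 1], [0, 0.5, 19.5, 0, 0, 0, 1], [0, 0.5, 20.7, 0, 0, 0, 1], [0, 0.5, 20.7, 0, 0, 0, 1]]
  ]
}}

```text
t: 32.18
ee_pos: [564.2, -254.1, 224.9]
orientation: [1.142, 1.251, -1.14]
ft_force: [-0.5, 0.6, -1.6]
width: 17.7
```

Emit:
{"op": "servo_tool", "data": {
  "plan": [
    [[0, 0, 0, 0, 0, 0, 1], [0, 0, 0, 0, 0, 0, 1], [0, 0, 0, 0, 0, 0, 1]]
  ]
}}

```text
t: 32.43
ee_pos: [564.2, -250.5, 225.1]
orientation: [1.139, 1.254, -1.137]
ft_force: [0.1, -0.2, -1.6]
width: 17.6
```

```bash
python3 -c "
from h import *
goal((564.9,-252.3,97),-84.5)
im=ctrl.get_image('wrist')[:,:,::-1].copy()
cv2.imwrite('pics/w16.png',im)"
```

```text
t 32.43 pos [ 564.2 -250.5  225.1] psi -84.48 F [ 0.1 -0.2 -1.6] w 17.6 | shift cm [12.81  0.04  0.2 ] turn [ 0.    -0.001 -0.   ]
```

View pics/w16.png

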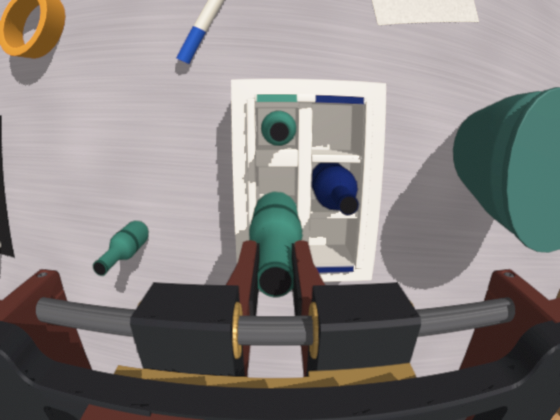

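Over the middle narrow cell, with the first slim vase at (278,128) in the far one. Lowering.

Emit:
{"op": "servo_tool", "data": {
  "plan": [
    [[1, 0, 0.1, 0, 0, 0, 1], [3, 0, 0.15, 0, 0, 0, 1], [5, 0, 0.15, 0, 0, 0, 1], [7, 0, 0.15, 0, 0, 0, 1], [9, 0, 0.15, 0, 0, 0, 1], [10.5, 0, 0.15, 0, 0, 0, 1], [11.5, 0, 0.15, 0, 0, 0, 1], [12, 0, 0.15, 0, 0, 0, 1]]
  ]
}}

```text
t: 33.15
ee_pos: [563.8, -252.7, 103.2]
orientation: [1.139, 1.255, -1.139]
ft_force: [0.1, 0.2, -0.5]
width: 17.4
```

Emit:
{"op": "servo_tool", "data": {
  "plan": [
    [[0.2, 0, 0, 0, 0, 0, 1], [0.4, 0, 0, 0, 0, 0, 1], [0.5, 0, 0, 0, 0, 0, 1], [0.6, 0, 0, 0, 0, 0, 1], [0.7, 0, 0, 0, 0, 0, 1], [0.7, 0, 0, 0, 0, 0, 1]]
  ]
}}

```text
t: 33.65
ee_pos: [564.8, -253.7, 98.5]
orientation: [1.14, 1.252, -1.138]
ft_force: [0.0, 0.6, -0.5]
width: 17.3
```

```bash
python3 -c "
from h import *
goal((564.9,-252.3,96.2),-84.5)"
```

```text
t 33.65 pos [ 564.8 -253.7   98.5] psi -84.57 F [ 0.   0.6 -0.5] w 17.3 | shift cm [ 0.23  0.02 -0.14] turn [-0.001 -0.    -0.002]
```

Emit:
{"op": "servo_tool", "data": {
  "plan": [
    [[0.1, 0, -0.1, 0, 0, 0, 1], [0.2, 0, -0.1, 0, 0, 0, 1], [0.25, 0, -0.1, 0, 0, 0, 1], [0.25, 0, -0.1, 0, 0, 0, 1]]
  ]
}}

```text
t: 33.98
ee_pos: [565.0, -252.7, 96.3]
orientation: [1.14, 1.251, -1.138]
ft_force: [-0.9, 0.5, 3.2]
width: 17.4
```

Emit:
{"op": "servo_tool", "data": {
  "plan": [
    [[0, 0, 0, 0, 0, 0, 4.5], [0, 0, 0, 0, 0, 0, 4.5], [0, 0, 0, 0, 0, 0, 4.5], [0, 0, 0, 0, 0, 0, 4.5], [0, 0, 0, 0, 0, 0, 4.5], [0, 0, 0, 0, 0, 0, 4.5]]
  ]
}}

```text
t: 34.48
ee_pos: [564.5, -252.6, 95.6]
orientation: [1.14, 1.252, -1.138]
ft_force: [0.0, 0.4, -0.1]
width: 45.1
```

Emit:
{"op": "servo_tool", "data": {
  "plan": [
    [[-1, 0, 0, 0, 0, 0, 4.5], [-3, 0, 0, 0, 0, 0, 4.5], [-5.5, 0, 0, 0, 0, 0, 4.5], [-8, 0, 0, 0, 0, 0, 4.5], [-9.5, 0, 0, 0, 0, 0, 4.5], [-9.5, 0, 0, 0, 0, 0, 4.5], [-9.5, 0, 0, 0, 0, 0, 4.5]]
  ]
}}

```text
t: 35.07
ee_pos: [564.9, -252.9, 191.8]
orientation: [1.14, 1.25, -1.137]
ft_force: [-0.2, 1.0, -0.2]
width: 45.1
```

```bash
python3 -c "
from h import *
goal((471.2,-66.3,190),-84.5)"
```

```text
t 35.07 pos [ 564.9 -252.9  191.8] psi -84.57 F [-0.2  1.  -0.2] w 45.1 | shift cm [  0.14  -7.57 -19.46] turn [-0.001  0.001 -0.003]
```

Emit:
{"op": "servo_tool", "data": {
  "plan": [
    [[0, -1.4, -3.6, 0, 0, 0, 5], [0, -2.9, -7.4, 0, 0, 0, 5], [0, -4.4, -11.2, 0, 0, 0, 5], [0, -5.8, -15, 0, 0, 0, 5], [0, -7, -18, 0, 0, 0, 5], [0, -7.6, -19.4, 0, 0, 0, 5], [0, -7.6, -19.4, 0, 0, 0, 5], [0, -7.6, -19.4, 0, 0, 0, 5]]
  ]
}}

```text
t: 35.73
ee_pos: [470.5, -66.6, 190.3]
orientation: [1.138, 1.253, -1.137]
ft_force: [0.5, 1.2, 0.6]
width: 49.9
```

Emit:
{"op": "servo_tool", "data": {
  "plan": [
    [[0, 0, 0, 0, 0, 0, 5], [0, 0, 0, 0, 0, 0, 5], [0, 0, 0, 0, 0, 0, 5]]
  ]
}}

```text
t: 35.98
ee_pos: [471.1, -67.8, 190.5]
orientation: [1.141, 1.252, -1.139]
ft_force: [-0.2, -0.3, 1.0]
width: 49.8
```

```bash
python3 -c "
from h import *
goal((471.2,-66.3,80),-84.5)
im=ctrl.get_image('wrist')[:,:,::-1].copy()
cv2.imwrite('pics/w17.png',im)"
```

```text
t 35.98 pos [471.1 -67.8 190.5] psi -84.65 F [-0.2 -0.3  1. ] w 49.8 | shift cm [ 1.105e+01  1.000e-02 -1.400e-01] turn [-0.003 -0.    -0.001]
```

View pics/w17.png

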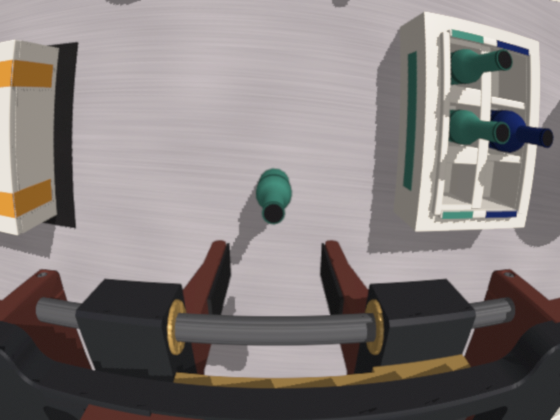

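The last slim vase is centred between the jaws (mouth at (273,213)). Both slim vases already placed are upright.

Emit:
{"op": "servo_tool", "data": {
  "plan": [
    [[1.5, 0, -0.1, 0, 0, 0, 5], [4, 0, -0.1, 0, 0, 0, 5], [6.5, 0, -0.1, 0, 0, 0, 5], [9, 0, -0.1, 0, 0, 0, 5], [10.5, 0, -0.1, 0, 0, 0, 5], [11, 0, -0.1, 0, 0, 0, 5], [11, 0, -0.1, 0, 0, 0, 3], [11, 0, -0.1, 0, 0, 0, 1]]
  ]
}}

```text
t: 36.7
ee_pos: [471.0, -66.1, 81.0]
orientation: [1.14, 1.252, -1.138]
ft_force: [-0.2, 0.5, -0.5]
width: 39.9
```

Emit:
{"op": "servo_tool", "data": {
  "plan": [
    [[0, 0, 0, 0, 0, 0, 1], [0, 0, 0, 0, 0, 0, 1], [0, 0, 0, 0, 0, 0, 1], [0, 0, 0, 0, 0, 0, 1], [0, 0, 0, 0, 0, 0, 1], [0, 0, 0, 0, 0, 0, 1], [0, 0, 0, 0, 0, 0, 1], [0, 0, 0, 0, 0, 0, 1]]
  ]
}}

```text
t: 37.37
ee_pos: [471.3, -65.8, 81.5]
orientation: [1.14, 1.251, -1.137]
ft_force: [-0.9, 0.0, 7.3]
width: 17.4
```

```bash
python3 -c "
from h import *
goal((503.2,-258.2,220),-84.5)"
```

```text
t 37.37 pos [471.3 -65.8  81.5] psi -84.56 F [-0.9  0.   7.3] w 17.4 | shift cm [-13.84   1.39  19.45] turn [-0.001  0.    -0.003]
```

Emit:
{"op": "servo_tool", "data": {
  "plan": [
    [[-0.5, 0, 0, 0, 0, 0, 1], [-2.5, 0, 0, 0, 0, 0, 1], [-5.5, 0, 0, 0, 0, 0, 1], [-9, 0.2, 1, 0, 0, 0, 1], [-12, 0.5, 3, 0, 0, 0, 1], [-13, 0.8, 6, 0, 0, 0, 1], [-13, 1.1, 9, 0, 0, 0, 1], [-13, 1.4, 12, 0, 0, 0, 1]]
  ]
}}

```text
t: 38.03
ee_pos: [496.2, -185.1, 212.3]
orientation: [1.14, 1.25, -1.136]
ft_force: [0.2, -0.4, -1.4]
width: 17.2
```

Emit:
{"op": "servo_tool", "data": {
  "plan": [
    [[0, 0, 2.5, 0, 0, 0, 1], [0, 0, 5, 0, 0, 0, 1], [0, 0, 6.5, 0, 0, 0, 1], [0, 0, 7.5, 0, 0, 0, 1], [0, 0, 7.5, 0, 0, 0, 1], [0, 0, 7.5, 0, 0, 0, 1], [0, 0, 7.5, 0, 0, 0, 1], [0, 0, 7.5, 0, 0, 0, 1]]
  ]
}}

```text
t: 38.7
ee_pos: [502.6, -257.3, 210.6]
orientation: [1.139, 1.253, -1.137]
ft_force: [-0.6, 0.3, -2.1]
width: 17.0
```

```bash
python3 -c "
from h import *
goal((503.2,-258.2,97),-84.5)
im=ctrl.get_image('wrist')[:,:,::-1].copy()
cv2.imwrite('pics/w18.png',im)"
```

```text
t 38.7 pos [ 502.6 -257.3  210.6] psi -84.51 F [-0.6  0.3 -2.1] w 17.0 | shift cm [11.36  0.04  0.1 ] turn [-0.    -0.001 -0.001]
```

View pics/w18.png

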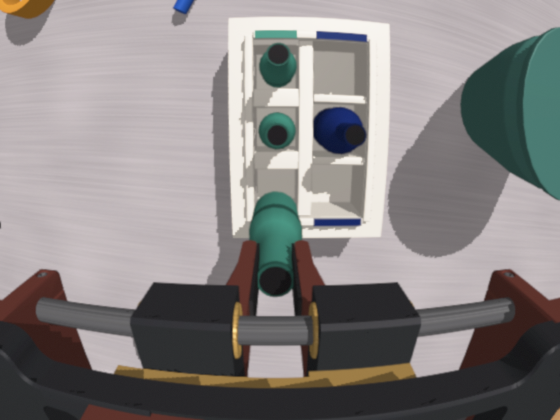

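Aligned with the near narrow cell. Lowering; contact is expected at about 96.5 mm.

Emit:
{"op": "servo_tool", "data": {
  "plan": [
    [[1, 0, 0.1, 0, 0, 0, 1], [2.7, 0, 0.1, 0, 0, 0, 1], [4.5, 0, 0.1, 0, 0, 0, 1], [6.3, 0, 0.1, 0, 0, 0, 1], [8, 0, 0.1, 0, 0, 0, 1], [9.5, 0, 0.1, 0, 0, 0, 1], [10.3, 0, 0.1, 0, 0, 0, 1], [10.7, 0, 0.1, 0, 0, 0, 1]]
  ]
}}

```text
t: 39.42
ee_pos: [502.1, -258.7, 101.9]
orientation: [1.14, 1.255, -1.139]
ft_force: [-0.5, -0.0, -1.7]
width: 17.3
```

Emit:
{"op": "servo_tool", "data": {
  "plan": [
    [[0.2, 0, 0, 0, 0, 0, 1], [0.3, 0, 0, 0, 0, 0, 1], [0.4, 0, 0, 0, 0, 0, 1], [0.5, 0, 0, 0, 0, 0, 1], [0.6, 0, 0, 0, 0, 0, 1], [0.6, 0, 0, 0, 0, 0, 1]]
  ]
}}

```text
t: 39.92
ee_pos: [503.1, -259.5, 97.9]
orientation: [1.14, 1.252, -1.138]
ft_force: [-0.7, -1.4, -2.7]
width: 17.1
```

```bash
python3 -c "
from h import *
goal((503.2,-258.2,96.5),-84.5)"
```

```text
t 39.92 pos [ 503.1 -259.5   97.9] psi -84.57 F [-0.7 -1.4 -2.7] w 17.1 | shift cm [ 0.14  0.03 -0.13] turn [-0.001 -0.    -0.001]
```

Emit:
{"op": "servo_tool", "data": {
  "plan": [
    [[0.1, 0, -0.1, 0, 0, 0, 1], [0.15, 0, -0.1, 0, 0, 0, 1], [0.2, 0, -0.1, 0, 0, 0, 1], [0.2, 0, -0.1, 0, 0, 0, 1]]
  ]
}}

```text
t: 40.25
ee_pos: [503.5, -258.7, 96.6]
orientation: [1.14, 1.251, -1.138]
ft_force: [-2.1, -0.3, 6.7]
width: 17.2
```

Emit:
{"op": "servo_tool", "data": {
  "plan": [
    [[0, 0, 0, 0, 0, 0, 4.5], [0, 0, 0, 0, 0, 0, 4.5], [0, 0, 0, 0, 0, 0, 4.5], [0, 0, 0, 0, 0, 0, 4.5], [0, 0, 0, 0, 0, 0, 4.5], [0, 0, 0, 0, 0, 0, 4.5]]
  ]
}}

```text
t: 40.75
ee_pos: [502.8, -258.5, 95.5]
orientation: [1.14, 1.252, -1.138]
ft_force: [-0.5, 0.2, -0.6]
width: 45.0
```

Emit:
{"op": "servo_tool", "data": {
  "plan": [
    [[-1, 0, 0, 0, 0, 0, 4.5], [-3, 0, 0, 0, 0, 0, 4.5], [-6, 0, 0, 0, 0, 0, 4.5], [-9, 0, 0, 0, 0, 0, 4.5], [-12, 0, 0, 0, 0, 0, 4.5], [-15, 0, 0, 0, 0, 0, 4.5], [-18, 0, 0, 0, 0, 0, 4.5], [-20, 0, 0, 0, 0, 0, 4.5]]
  ]
}}

```text
t: 41.42
ee_pos: [503.3, -259.0, 299.7]
orientation: [1.14, 1.248, -1.137]
ft_force: [1.1, -0.4, 0.0]
width: 45.0
```

```bash
python3 -c "
from h import *
goal((514,285.5,300),-91.3)
for n in('side','scene'):
  cv2.imwrite(f'pics/{n}19.png',ctrl.get_image(n)[:,:,::-1])"
```

```text
t 41.42 pos [ 503.3 -259.   299.7] psi -84.57 F [ 1.1 -0.4  0. ] w 45.0 | shift cm [ -0.1    6.22 -54.1 ] turn [ 0.118  0.001 -0.004]
```

View pics/side19.png

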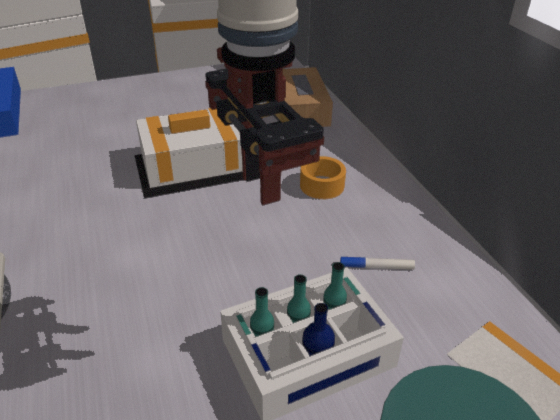

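View pics/scene19.png

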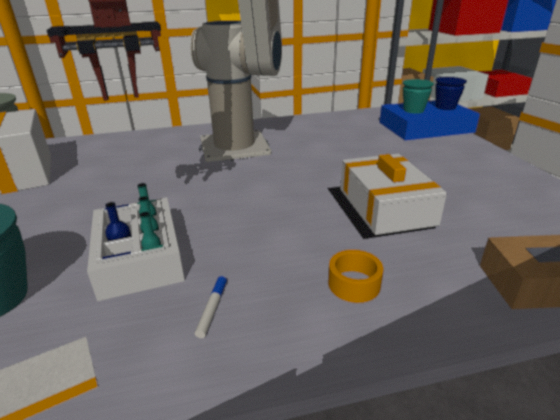

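All four vases are in their cells and none are left on the bench. In the scene view the cover has shifted on the mat (handle now at about (393,168)), so I look at it from above.

Emit:
{"op": "servo_tool", "data": {
  "plan": [
    [[0, 0.4, -4, 0.015, 0, 0, 6], [0, 0.9, -8, 0.03, 0, 0, 6], [0, 1.4, -12, 0.045, 0, 0, 6], [0, 1.9, -16, 0.06, 0, 0, 6], [0, 2.4, -20, 0.075, 0, 0, 6], [0, 2.9, -24, 0.09, 0, 0, 6], [0, 3.3, -28, 0.105, 0, 0, 6], [0, 3.8, -32, 0.118, 0, 0, 6]]
  ]
}}

```text
t: 42.18
ee_pos: [509.0, 65.4, 295.0]
orientation: [1.227, 1.198, -1.227]
ft_force: [0.1, 0.3, -0.8]
width: 59.8
```

```bash
python3 -c "
from h import *
goal((510,285.5,310),-91.3)"
```

```text
t 42.18 pos [509.   65.4 295. ] psi -91.38 F [ 0.1  0.3 -0.8] w 59.8 | shift cm [ -1.49  -0.43 -22.01] turn [-0.001 -0.     0.001]
```

Emit:
{"op": "servo_tool", "data": {
  "plan": [
    [[-0.5, 0, -4, 0, 0, 0, 6], [-1, -0.2, -8, 0, 0, 0, 6], [-1.5, -0.4, -12, 0, 0, 0, 6], [-1.5, -0.4, -16, 0, 0, 0, 6], [-1.5, -0.4, -19.5, 0, 0, 0, 6], [-1.5, -0.4, -22, 0, 0, 0, 6], [-1.5, -0.4, -22, 0, 0, 0, 6], [-1.5, -0.4, -22, 0, 0, 0, 6]]
  ]
}}

```text
t: 42.85
ee_pos: [510.4, 284.2, 309.7]
orientation: [1.223, 1.2, -1.225]
ft_force: [-0.1, -0.1, -1.0]
width: 60.2
```

Emit:
{"op": "servo_tool", "data": {
  "plan": [
    [[0, 0, 0, 0, 0, 0, 6], [0, 0, 0, 0, 0, 0, 6], [0, 0, 0, 0, 0, 0, 6], [0, 0, 0, 0, 0, 0, 6]]
  ]
}}

```text
t: 43.18
ee_pos: [511.5, 282.5, 311.1]
orientation: [1.228, 1.197, -1.226]
ft_force: [0.2, -0.2, -0.4]
width: 60.0
```

```bash
python3 - <<'E'
from h import *
goal((510,285.5,310),-91.3)
im=ctrl.get_image('wrist')[:,:,::-1].copy()
cv2.imwrite('pics/w20.png',im)
c=ctrl.calibration('wrist')
for s,cc,m in blobs(im,*YEL,300):
    P=np.array([onz('wrist',p[0],126) for p in cv2.findContours(m,cv2.RETR_EXTERNAL,cv2.CHAIN_APPROX_NONE)[0][0]],np.float32)
    print(s,cc,cv2.minAreaRect(P))
im=ctrl.get_image('side')[:,:,::-1].copy();cv2.imwrite('pics/sd20.png',im)
E
```

```text
t 43.18 pos [511.5 282.5 311.1] psi -91.42 F [ 0.2 -0.2 -0.4] w 60.0 | shift cm [ 0.11 -0.16 -0.3 ] turn [-0.002 -0.001 -0.001]
[354, 0, 63, 28, 631] [387.7, 14.5] ((711.013671875, 146.4606475830078), (35.15181350708008, 79.09152221679688), 6.979043006896973)
[188, 101, 131, 25, 2934] [253.3, 112.3] ((591.3650512695312, 305.65338134765625), (146.4212188720703, 25.313514709472656), 88.84736633300781)
[238, 138, 26, 77, 1895] [250.8, 175.6] ((517.6683349609375, 310.02410888671875), (28.496862411499023, 89.09725189208984), 88.1395263671875)
[194, 219, 123, 22, 2426] [254.8, 228.6] ((453.40081787109375, 308.526611328125), (147.30508422851562, 27.21626853942871), 88.89268493652344)
```

View pics/w20.png

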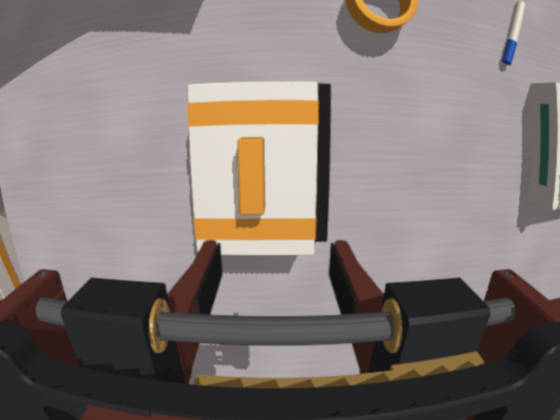

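The cover was knocked about 25 mm towards +y. It still lies flat on the mat (mat visible on the right at u≈323), with its handle at (251,176), which is about (517,310) with yaw −1.5°. I grip it there, lower on the handle this time.

```bash
python3 -c "
from h import *
goal((516.5,309.8,90),-91.5)"
```

```text
t 43.28 pos [511.5 282.8 311.1] psi -91.4 F [-0.1  0.7 -0.6] w 59.9 | shift cm [22.11  0.41 -2.7 ] turn [ 0.002 -0.001 -0.001]
```

Emit:
{"op": "servo_tool", "data": {
  "plan": [
    [[2, 0.4, -1.5, 0, 0, 0, 6], [5, 0.4, -2.7, 0, 0, 0, 6], [8.5, 0.4, -2.7, 0, 0, 0, 6], [11.5, 0.4, -2.7, 0, 0, 0, 6], [14, 0.4, -2.7, 0, 0, 0, 6], [16, 0.4, -2.7, 0, 0, 0, 6], [16, 0.4, -2.7, 0, 0, 0, 6], [16, 0.4, -2.7, 0, 0, 0, 6]]
  ]
}}

```text
t: 43.95
ee_pos: [515.7, 310.0, 150.4]
orientation: [1.226, 1.198, -1.227]
ft_force: [-0.2, 0.2, 0.7]
width: 59.9
```

```bash
python3 - <<'E'
from h import *
goal((516.5,309.8,90),-91.5)
im=ctrl.get_image('wrist')[:,:,::-1].copy()
cv2.imwrite('pics/w21.png',im)
E
```

```text
t 43.95 pos [515.7 310.  150.4] psi -91.35 F [-0.2  0.2  0.7] w 59.9 | shift cm [6.04 0.08 0.02] turn [0.003 0.    0.001]
```

View pics/w21.png

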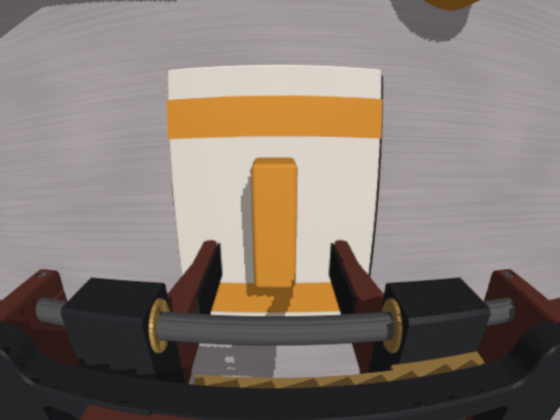

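Emit:
{"op": "servo_tool", "data": {
  "plan": [
    [[1.5, 0.1, 0, 0, 0, 0, 6], [3, 0.1, 0, 0, 0, 0, 6], [4.3, 0.1, 0, 0, 0, 0, 6], [5.2, 0.1, 0, 0, 0, 0, 6], [5.7, 0.1, 0, 0, 0, 0, 6], [5.7, 0.1, 0, 0, 0, 0, 6], [5.7, 0.1, 0, 0, 0, 0, 6]]
  ]
}}

```text
t: 44.58
ee_pos: [517.4, 310.7, 94.3]
orientation: [1.227, 1.198, -1.225]
ft_force: [1.3, 0.7, -0.5]
width: 59.9
```

Emit:
{"op": "servo_tool", "data": {
  "plan": [
    [[0, 0, 0, 0, 0, 0, 4], [0, 0, 0, 0, 0, 0, 2], [0, 0, 0, 0, 0, 0, 2], [0, 0, 0, 0, 0, 0, 2], [0, 0, 0, 0, 0, 0, 2], [0, 0, 0, 0, 0, 0, 2], [0, 0, 0, 0, 0, 0, 2], [0, 0, 0, 0, 0, 0, 2]]
  ]
}}

```text
t: 45.25
ee_pos: [517.3, 310.7, 94.2]
orientation: [1.227, 1.198, -1.225]
ft_force: [0.5, 0.2, 2.5]
width: 29.8
```

Emit:
{"op": "servo_tool", "data": {
  "plan": [
    [[0, 0, 0, 0, 0, 0, 2], [0, 0, 0, 0, 0, 0, 2], [0, 0, 0, 0, 0, 0, 2]]
  ]
}}

```text
t: 45.5
ee_pos: [517.2, 310.7, 94.2]
orientation: [1.227, 1.198, -1.225]
ft_force: [-0.6, -0.8, 5.8]
width: 29.7
```

```bash
python3 - <<'E'
from h import *
goal((568.2,-286.1,282),-84.5)
im=ctrl.get_image('wrist')[:,:,::-1].copy()
cv2.imwrite('pics/w22.png',im)
im=ctrl.get_image('side')[:,:,::-1].copy();crop(im,(120,60,320,220),3.5,'sd22.png')
E
```

```text
t 45.5 pos [517.2 310.7  94.2] psi -91.33 F [-0.6 -0.8  5.8] w 29.7 | shift cm [-18.82   6.5   59.53] turn [-0.119 -0.001 -0.001]
```

View pics/w22.png

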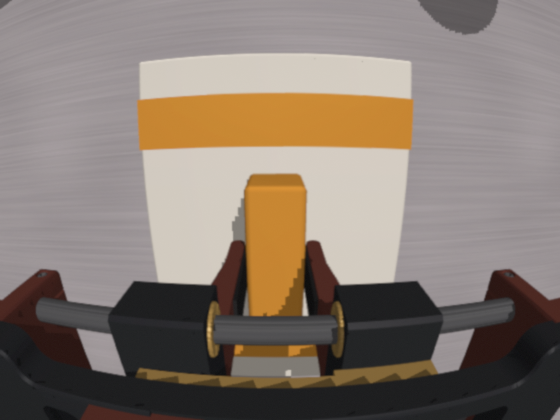

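View pics/sd22.png

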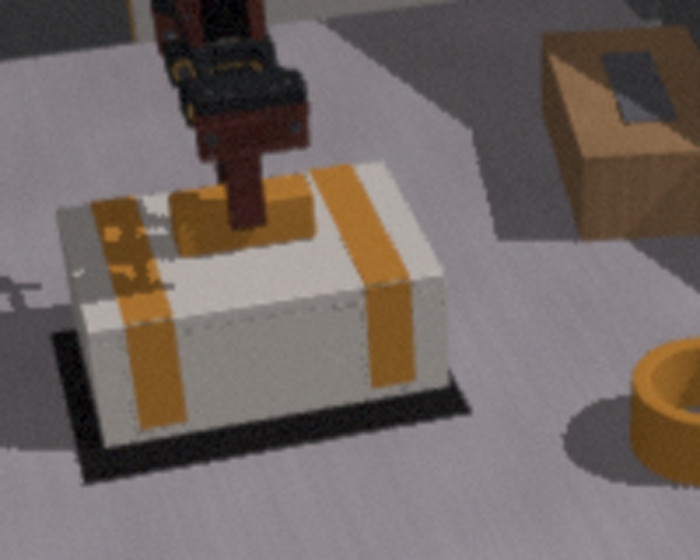

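The grip is deep on the handle (29.7 mm). I lift and carry the cover back.

Emit:
{"op": "servo_tool", "data": {
  "plan": [
    [[-0.5, 0, 0, 0, 0, 0, 2], [-2, 0, 0, 0, 0, 0, 2], [-4.5, 0, 0, 0, 0, 0, 2], [-7.5, 0, 0, 0, 0, 0, 2], [-11, 0, 0, 0, 0, 0, 2], [-14.5, 0, 0, 0, 0, 0, 2], [-17.5, 0, 0, 0, 0, 0, 2], [-19, 0, 0, 0, 0, 0, 2]]
  ]
}}

```text
t: 46.27
ee_pos: [518.0, 311.1, 288.0]
orientation: [1.231, 1.197, -1.221]
ft_force: [1.2, 0.9, -1.7]
width: 29.7
```

Emit:
{"op": "servo_tool", "data": {
  "plan": [
    [[0, 0.2, 1.5, -0.01, 0, 0, 2], [0, 0.5, 4, -0.02, 0, 0, 2], [0, 0.8, 7, -0.03, 0, 0, 2], [0, 1.1, 10, -0.04, 0, 0, 2], [0, 1.5, 13, -0.05, 0, 0, 2], [0, 1.8, 16, -0.06, 0, 0, 2], [0, 2.1, 19, -0.07, 0, 0, 2], [0, 2.4, 22, -0.08, 0, 0, 2]]
  ]
}}

```text
t: 46.93
ee_pos: [535.2, 88.5, 283.4]
orientation: [1.167, 1.236, -1.167]
ft_force: [1.0, -0.6, -1.9]
width: 29.3
```

```bash
python3 - <<'E'
from h import *
goal((568.2,-286.1,282),-84.5)
E
```

```text
t 46.93 pos [535.2  88.5 283.4] psi -86.72 F [ 1.  -0.6 -1.9] w 29.3 | shift cm [ 0.12  1.15 37.59] turn [-0.039 -0.     0.   ]
```

Emit:
{"op": "servo_tool", "data": {
  "plan": [
    [[0, 0.1, 3, -0.01, 0, 0, 2], [0, 0.2, 6, -0.015, 0, 0, 2], [0, 0.3, 9, -0.02, 0, 0, 2], [0, 0.4, 12, -0.025, 0, 0, 2], [0, 0.5, 15, -0.03, 0, 0, 2], [0, 0.6, 18, -0.035, 0, 0, 2], [0, 0.7, 21, -0.039, 0, 0, 2], [0, 0.8, 24, -0.039, 0, 0, 2]]
  ]
}}

```text
t: 47.6
ee_pos: [556.8, -150.6, 283.2]
orientation: [1.139, 1.254, -1.138]
ft_force: [0.4, -0.2, -2.6]
width: 30.2
```

Emit:
{"op": "servo_tool", "data": {
  "plan": [
    [[0, 0.1, 3, 0, 0, 0, 2], [0, 0.2, 6, 0, 0, 0, 2], [0, 0.3, 9, 0, 0, 0, 2], [0, 0.4, 11.5, 0, 0, 0, 2], [0, 0.4, 13, 0, 0, 0, 2], [0, 0.4, 13.4, 0, 0, 0, 2], [0, 0.4, 13.4, 0, 0, 0, 2], [0, 0.4, 13.4, 0, 0, 0, 2]]
  ]
}}

```text
t: 48.27
ee_pos: [573.9, -281.1, 283.2]
orientation: [1.139, 1.254, -1.137]
ft_force: [-0.2, -0.5, -1.9]
width: 30.0
```

Emit:
{"op": "servo_tool", "data": {
  "plan": [
    [[0, 0, 0, 0, 0, 0, 2], [0, 0, 0, 0, 0, 0, 2], [0, 0, 0, 0, 0, 0, 2], [0, 0, 0, 0, 0, 0, 2]]
  ]
}}

```text
t: 48.6
ee_pos: [574.4, -281.4, 283.9]
orientation: [1.139, 1.253, -1.137]
ft_force: [-0.3, 0.0, -1.4]
width: 29.9
```

```bash
python3 - <<'E'
from h import *
goal((568.2,-286.1,250),-84.5)
im=ctrl.get_image('wrist')[:,:,::-1].copy()
cv2.imwrite('pics/w23.png',im)
im=ctrl.get_image('side')[:,:,::-1].copy();crop(im,(200,150,440,410),2.2,'sd23.png')
E
```

```text
t 48.6 pos [ 574.4 -281.4  283.9] psi -84.46 F [-0.3  0.  -1.4] w 29.9 | shift cm [ 3.39 -0.67  0.41] turn [ 0.001 -0.    -0.001]
```

View pics/w23.png

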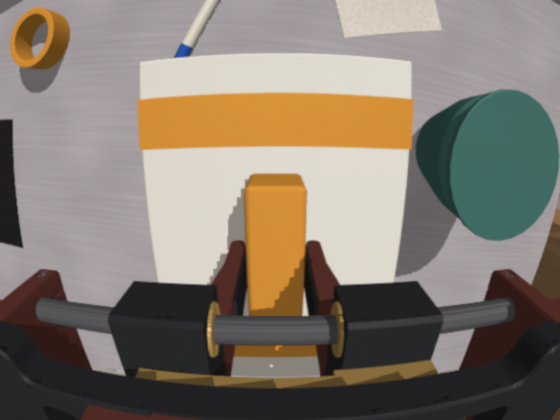

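View pics/sd23.png

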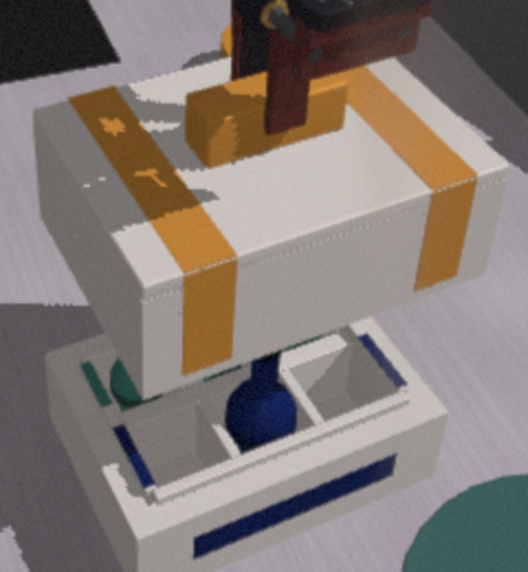

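```bash
python3 - <<'E'
from h import *
o=ctrl.get_obs();e=o['ee_pos'];zt=e[2]-90.2+87
a=np.radians(5.5);ex=np.array([np.cos(a),np.sin(a)]);ey=np.array([-np.sin(a),np.cos(a)])
print(e)
for uv in((140.5,62),(411.5,62)):
    d=onz('wrist',uv,zt)-e[:2];print('top corner in cover axes',d@ex,d@ey,'expect 113, +-80')
for uv in((248,174.5),(304,174.5)):
    d=onz('wrist',uv,zt+0)-e[:2];print('handle end base?',d@ex,d@ey)
for uv in((247,185),(305,185)):
    d=onz('wrist',uv,zt+35)-e[:2];print('handle end top',d@ex,d@ey,'expect 45 +-15')
E
```

```text
[ 574.33834371 -281.75013483  283.81604016]
top corner in cover axes 111.62604218929793 77.62397537868307 expect 113, +-80
top corner in cover axes 111.79849597284691 -79.84005115065901 expect 113, +-80
handle end base? 43.15585103306798 14.91030753360987
handle end base? 43.1720966419876 -17.041777573054638
handle end top 44.91154267631485 12.49011647464357 expect 45 +-15
handle end top 44.92392466390376 -14.451673866558435 expect 45 +-15
```

Emit:
{"op": "servo_tool", "data": {
  "plan": [
    [[0, -0.3, 0.2, 0, 0, 0, 2], [0.5, -0.6, 0.4, 0, 0, 0, 2], [2, -0.6, 0.4, 0, 0, 0, 2], [4, -0.6, 0.4, 0, 0, 0, 2], [6, -0.6, 0.4, 0, 0, 0, 2], [8, -0.6, 0.4, 0, 0, 0, 2], [9.5, -0.6, 0.4, 0, 0, 0, 2], [10, -0.6, 0.4, 0, 0, 0, 2]]
  ]
}}

```text
t: 49.37
ee_pos: [566.9, -286.2, 180.6]
orientation: [1.139, 1.257, -1.139]
ft_force: [-0.6, 0.2, -2.1]
width: 29.8
```

Emit:
{"op": "servo_tool", "data": {
  "plan": [
    [[0, 0, 0, 0, 0, 0, 2], [0, 0, 0, 0, 0, 0, 2], [0, 0, 0, 0, 0, 0, 2]]
  ]
}}

```text
t: 49.62
ee_pos: [569.4, -287.2, 184.8]
orientation: [1.139, 1.251, -1.137]
ft_force: [0.4, 0.0, -2.0]
width: 29.6
```

```bash
python3 - <<'E'
from h import *
goal((568.5,-285.9,160),-84.5)
im=ctrl.get_image('side')[:,:,::-1].copy();crop(im,(200,200,420,410),3,'sd24.png')
im=ctrl.get_image('scene')[:,:,::-1].copy();crop(im,(60,120,210,310),3.1,'sc24.png')
E
```

```text
t 49.62 pos [ 569.4 -287.2  184.8] psi -84.52 F [ 0.4  0.  -2. ] w 29.6 | shift cm [ 2.48 -0.09 -0.14] turn [-0.     0.001 -0.003]
```

View pics/sd24.png

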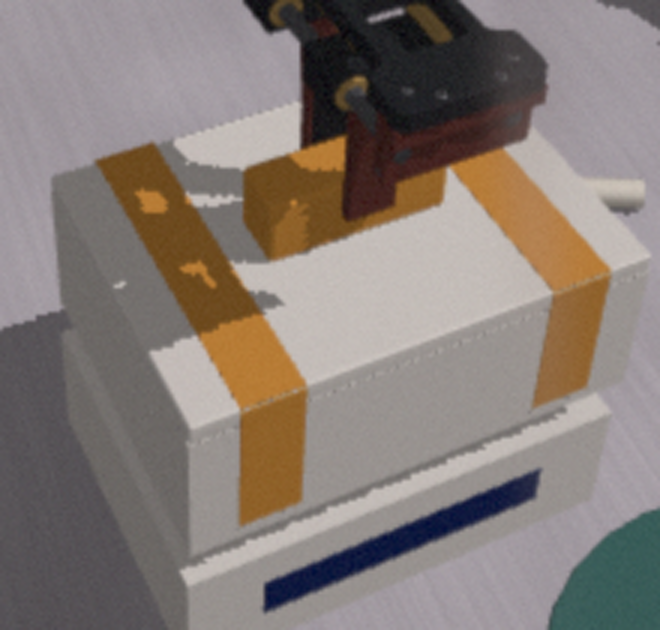

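View pics/sc24.png

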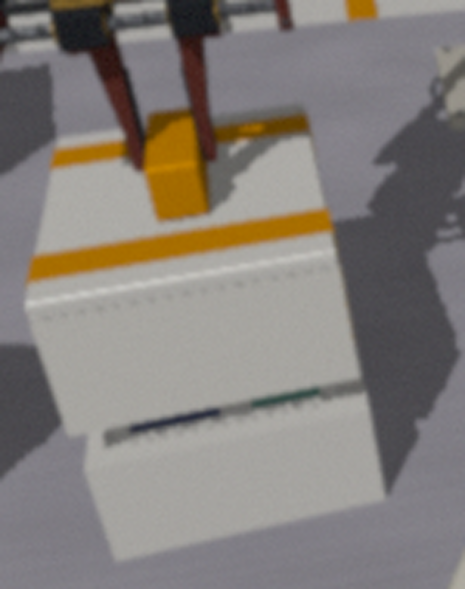

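```bash
python3 - <<'E'
from h import *
f=lambda x0,y0,s:(lambda u,v:(x0+(u+.5)/s-.5,y0+(v+.5)/s-.5))
sc=f(60,120,3.1);sd=f(200,200,3)
a=np.radians(5.5);ex=np.array([np.cos(a),np.sin(a)]);ey=np.array([-np.sin(a),np.cos(a)])
c=np.array([568.5,-286])
for n,g,uv,z in(('scene',sc,(65,434),94.6),('scene',sc,(86,465),70),('scene',sc,(362,388),94.6),('scene',sc,(368,396),70),('side',sd,(190,556),94.6),('side',sd,(187,574),70),('side',sd,(619,386),94.6),('side',sd,(608,402),70)):
    d=onz(n,g(*uv),z)-c;print(n,uv,z,d@ex,d@ey)
E
```

```text
scene (65, 434) 94.6 113.4270079241759 -82.22514277213844
scene (86, 465) 70 112.0296186311118 -77.5313525980506
scene (362, 388) 94.6 127.86143326398472 79.0920276834802
scene (368, 396) 70 101.81982493702002 82.1579732608389
side (190, 556) 94.6 -111.95096471732349 -80.81889336627185
side (187, 574) 70 -110.43840065066848 -73.59390076558103
side (619, 386) 94.6 110.75283704636173 -82.60488764607757
side (608, 402) 70 115.35333181291983 -73.5936655871781
```

```bash
python3 - <<'E'
from h import *
im=cv2.imread('pics/side19.png');crop(im,(215,265,405,415),4,'sd19c.png')
im=cv2.imread('pics/scene19.png');crop(im,(80,175,190,300),5,'sc19c.png')
E
```

```text
(no output)
```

View pics/sd19c.png

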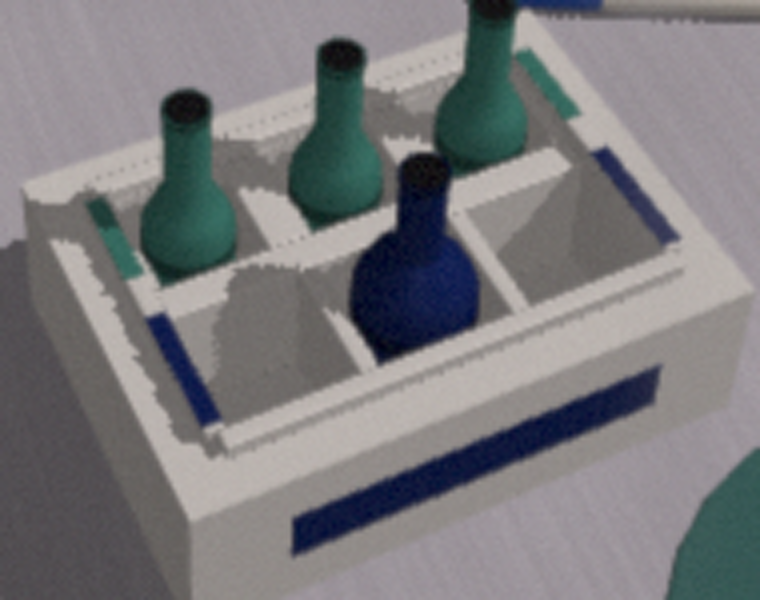

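View pics/sc19c.png

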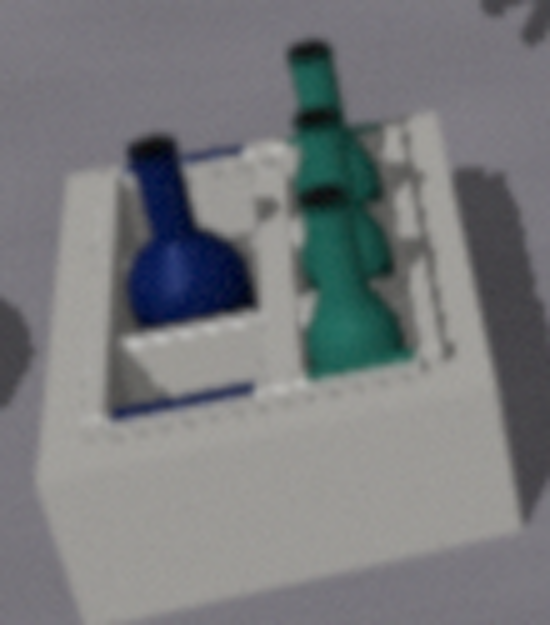

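```bash
python3 - <<'E'
from h import *
f=lambda x0,y0,s:(lambda u,v:(x0+(u+.5)/s-.5,y0+(v+.5)/s-.5))
def quad(n,g,z,P): # order -x+y,+x+y,+x-y,-x-y
    Q=np.array([onz(n,g(*p),z) for p in P]);e=Q[1]-Q[0]+Q[2]-Q[3];k=Q[0]-Q[3]+Q[1]-Q[2]
    print(n,z,'c',Q.mean(0).round(1),'yaw',np.degrees(np.arctan2(e[1],e[0])).round(1),'size',(np.linalg.norm(e)/2).round(1),(np.linalg.norm(k)/2).round(1))
quad('side',f(215,265,4),70,((25,190),(528,10),(753,290),(190,518)))
quad('scene',f(80,175,5),70,((437,112),(490,398),(40,485),(68,172)))
zt=184.8-90.2+87
quad('side',f(200,200,3),zt,((53,180),(506,35),(650,258),(190,430))) 
quad('scene',f(60,120,3.1),zt,((305,108),(334,245),(28,300),(55,140)))
goal((568.5,-285.9,160),-84.5)
E
```

```text
side 70 c [ 568.5 -286.1] yaw 5.8 size 224.9 156.8
scene 70 c [ 574.1 -284.1] yaw 5.2 size 229.1 157.6
side 181.60000000000002 c [ 575.7 -287.9] yaw 5.9 size 237.3 159.5
scene 181.60000000000002 c [ 575.9 -285.4] yaw 5.8 size 209.9 158.5
t 49.72 pos [ 569.4 -287.1  185. ] psi -84.52 F [-0.1  0.  -2.8] w 29.6 | shift cm [ 2.5  -0.09 -0.13] turn [-0.     0.001 -0.003]
```

Carton centre confirmed at (568.5, −286.1). I shift the cover by the remaining 1 mm and lower it onto the lip.

Emit:
{"op": "servo_tool", "data": {
  "plan": [
    [[0, -0.1, -0.15, 0, 0, 0, 2], [0.4, -0.1, -0.15, 0, 0, 0, 2], [0.8, -0.1, -0.15, 0, 0, 0, 2], [1.1, -0.1, -0.15, 0, 0, 0, 2], [1.4, -0.1, -0.15, 0, 0, 0, 2], [1.6, -0.1, -0.15, 0, 0, 0, 2], [1.8, -0.1, -0.15, 0, 0, 0, 2], [1.8, -0.1, -0.15, 0, 0, 0, 2]]
  ]
}}

```text
t: 50.38
ee_pos: [567.4, -285.1, 165.0]
orientation: [1.139, 1.254, -1.138]
ft_force: [-0.5, -0.1, -2.2]
width: 29.9
```

```bash
python3 - <<'E'
from h import *
goal((568.5,-286,160),-84.5)
E
```

```text
t 50.38 pos [ 567.4 -285.1  165. ] psi -84.51 F [-0.5 -0.1 -2.2] w 29.9 | shift cm [0.5 0.1 0.1] turn [-0.    -0.001 -0.   ]
```

Emit:
{"op": "servo_tool", "data": {
  "plan": [
    [[0.1, 0, 0, 0, 0, 0, 2], [0.2, 0, 0, 0, 0, 0, 2], [0.3, 0, 0, 0, 0, 0, 2], [0.35, 0, 0, 0, 0, 0, 2], [0.35, 0, 0, 0, 0, 0, 2]]
  ]
}}

```text
t: 50.8
ee_pos: [567.6, -285.3, 162.1]
orientation: [1.139, 1.253, -1.137]
ft_force: [-0.3, -0.7, -1.9]
width: 30.1
```

```bash
python3 - <<'E'
from h import *
goal((568.5,-286,160),-84.5)
E
```

```text
t 50.8 pos [ 567.6 -285.3  162.1] psi -84.51 F [-0.3 -0.7 -1.9] w 30.1 | shift cm [0.21 0.08 0.08] turn [-0.    -0.001 -0.001]
```

Emit:
{"op": "servo_tool", "data": {
  "plan": [
    [[0.1, 0, 0, 0, 0, 0, 2], [0.15, 0, 0, 0, 0, 0, 2], [0.2, 0, 0, 0, 0, 0, 2], [0.25, 0, 0, 0, 0, 0, 2], [0.25, 0, 0, 0, 0, 0, 2]]
  ]
}}

```text
t: 51.22
ee_pos: [567.6, -285.3, 160.2]
orientation: [1.139, 1.253, -1.137]
ft_force: [-2.2, 0.1, 4.3]
width: 29.9
```

Contact at 160.2 mm, exactly the expected home height. Release, rise and check.

Emit:
{"op": "servo_tool", "data": {
  "plan": [
    [[0, 0, 0, 0, 0, 0, 6], [0, 0, 0, 0, 0, 0, 6], [0, 0, 0, 0, 0, 0, 6], [0, 0, 0, 0, 0, 0, 6], [0, 0, 0, 0, 0, 0, 6], [0, 0, 0, 0, 0, 0, 6], [0, 0, 0, 0, 0, 0, 6]]
  ]
}}

```text
t: 51.8
ee_pos: [567.6, -285.3, 159.6]
orientation: [1.139, 1.253, -1.137]
ft_force: [-1.2, -0.3, -0.3]
width: 60.0
```

Emit:
{"op": "servo_tool", "data": {
  "plan": [
    [[-1, 0, 0, 0, 0, 0, 6], [-3, 0, 0, 0, 0, 0, 6], [-6, 0, 0, 0, 0, 0, 6], [-9, 0, 0, 0, 0, 0, 6], [-12, 0, 0, 0, 0, 0, 6], [-15, 0, 0, 0, 0, 0, 6], [-15, 0, 0, 0, 0, 0, 6], [-15, 0, 0, 0, 0, 0, 6]]
  ]
}}

```text
t: 52.47
ee_pos: [568.5, -285.9, 312.7]
orientation: [1.139, 1.248, -1.136]
ft_force: [-0.5, 0.7, -1.1]
width: 60.2
```

```bash
python3 - <<'E'
from h import *
goal((568.5,-286,310),-84.5)
im=ctrl.get_image('wrist')[:,:,::-1].copy();cv2.imwrite('pics/w25.png',im)
for s,cc,m in blobs(im,*YEL,300):
  if 240<cc[0]<310 and s[0]>240:
    P=np.array([onz('wrist',p[0],192) for p in cv2.findContours(m,cv2.RETR_EXTERNAL,cv2.CHAIN_APPROX_NONE)[0][0]],np.float32)
    print(s,cc,cv2.minAreaRect(P))
im=ctrl.get_image('side')[:,:,::-1].copy();cv2.imwrite('pics/sd25.png',im)
a=cv2.imread('pics/side0.png');d=cv2.absdiff(a,im)[225:420,200:420];print('diff mean',d.mean())
crop(im,(210,225,420,410),3.5,'sd25c.png')
im=ctrl.get_image('scene')[:,:,::-1].copy();cv2.imwrite('pics/sc25.png',im)
E
```

```text
t 52.47 pos [ 568.5 -285.9  312.7] psi -84.51 F [-0.5  0.7 -1.1] w 60.2 | shift cm [ 0.27 -0.    0.01] turn [-0.     0.002 -0.005]
[259, 149, 30, 91, 2656] [273.8, 193.7] ((568.2471313476562, -284.7074279785156), (88.4718246459961, 27.55647087097168), 5.688778400421143)
diff mean 7.405998445998446
```

View pics/sd25c.png

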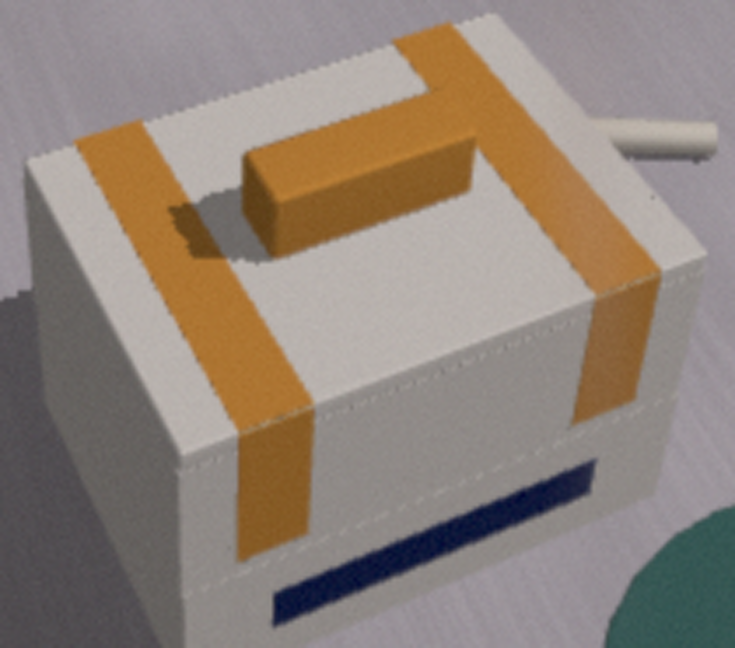

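View pics/sc25.png

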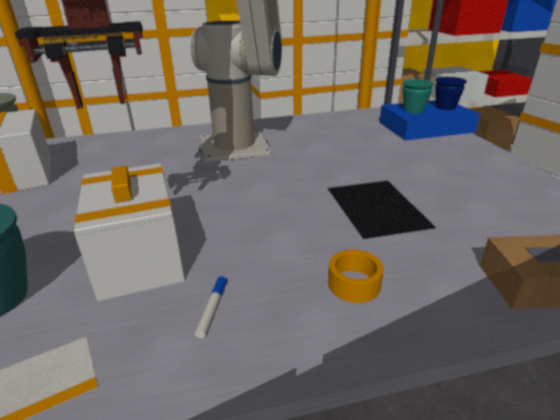

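View pics/w25.png

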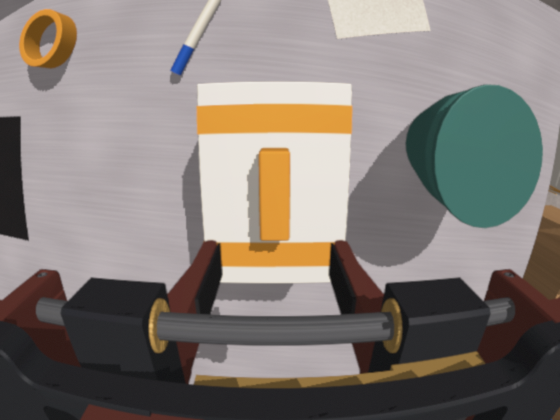

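The cover sits where it did at the start, to within about half a pixel in the side view, with a thin even seam. The tape roll and marker are unmoved. Handing in.

```bash
python3 -c "
from workcell import ctrl
print(ctrl.close_job())"
```

```text
the job is handed in; nothing more can be done
None
```

The job is done and handed in at about 53 s. I set the cover flat on the mat and stood the four vases that were there in cells of their own: one stout blue in the middle wide cell and three slim teal in the narrow cells. The cover is back on the carton. No verdict was reported.

**Last checks**
- **Vases:** each touched down at the height expected for a 15 mm cell floor, and all four were upright in the images before the cover went back.
- **Cover:** it made contact at the expected home height (TCP 160.2 mm). Its handle measured (568, −285) mm with yaw 5.7°, against (570, −286) mm and 5.9° at the start by the same measurement. The seam round the carton is thin and even.
- **Tape roll and marker:** by eye they are where they were in the first pictures.

**What went wrong or disagreed**
- **First grip on the cover:** I lifted before the fingers had closed, and they slid off the handle empty. The cover did not move.
- **Fingertip position:** the images put the fingertips about 10 mm behind the reported TCP, not 14 mm ahead as stated. The first grip on the blue vase therefore caught only the rim of its mouth. I opened and took the neck lower, and used that lower grip on everything after.
- **Cover knocked:** it was pushed about 25 mm towards +y on the mat while the arm was away. I measured it again before picking it up.
- **Scene camera:** it read x up to 6 mm higher than the other two views, so I relied on the side and wrist views.

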